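# Stand a test panel up on the viewing stand and back it with an angle block

### The arm

A 7-joint arm with a two-finger parallel gripper is mounted at the origin on a cart in front of the work surface, level with it; the furniture and walls round the work are solid. World frame = base frame: x ahead of the robot, y to its left, z up, the work surface at z = 0. Lengths are in m, angles in rad, forces in N, time in s.
With the tool pointing down it reaches from about 0.35 to 0.9 m from the base axis. Payload 7.2 kg.
Tool frame: the origin (TCP) lies at the centre of the arm's flange, where the gripper is bolted on; the fingertips stand 173 mm ahead of it and the grasp point (between the pads) lies 155 mm ahead of it; z points along the fingers, y is the direction in which the jaws open and shut (so a half turn about z gives the same grasp; the last joint's range is limited). The gripper opens to 85 mm and grips with 20 to 120 N. Pads are 22 mm wide; open, the fingers measure 114 mm over their backs; the gripper's body (76 mm by 85 mm) begins 54 mm behind the grasp point. The pads swing forward as they close: fully open they stand 13 mm farther back than shut.
Start: joints at [1.25, 0.411, -0.013, 1.596, 0.006, 1.134, -0.082], TCP at [0.156, -0.605, 0.405] pointing down, gripper open.
Joint ranges: [-2.95, 2.95], [-0.29, 1.99], [-1.47, 1.44], [0.14, 2.54], [-1.03, 4.17], [0.13, 1.85], [-2.86, 2.86]. Speed limits (rad/s): [2.39, 2.39, 3.01, 3.01, 3.14, 3.14, 3.14].

### API

Orientations are given as a unit quaternion [w, x, y, z].
In Python, from workcell import bot, snapshot, finder gives the robot as it stands. The module is installed in compiled form; this text tells all that it offers.
- The arm moves only by the tool jog_arm, never from a script. Its argument "increments" is one flat list of numbers, 7 for each row, row after row: the shift along the tool's x, y, z in m, then the turn, a rotation vector about the tool's x, y, z in rad, then the gripper command: -1 is fully open, 1 is shut, values between are in proportion. In form: [tx, ty, tz, rx, ry, rz, claw, tx, ty, tz, rx, ry, rz, claw, ...]. A call has 1 to 12 rows; each row is the pose to reach, as a shift and turn from the pose commanded when the call began, along the tool's axes at that moment; what a row does not reach only later rows make up. A row lasts 1/10 s, in which the tool goes at most 50 mm and 8.59 degrees, less where a joint would pass 70% of its speed; a pose out of reach is approached as far as the arm can. A call with a gripper value outside its range is refused whole. The fingers move at their own pace and stop on an object; the grip force is fixed at half the most. Time passes only in rows, so rows that repeat a pose let the fingers close. It gives the time, the measured TCP pose, the force and the opening at its end, in the units of the state.
- bot.state(): the state, without advancing time (a new reading comes with each control period).
- snapshot(name): name is "side" or "top" or "wrist"; returns a dict with "pixels" (400x640x3 uint8, blue, green, red), "K" (3x3 intrinsics, pixels), "xyz" and "orientation" of the camera in the world; the wrist camera has in their place "tool_from_camera" (4x4, takes a point from camera to tool coordinates, whose origin is the TCP and whose axes are the flange's). Camera axes: x right, y up, looking along -z (the intrinsics and any distortion apply to the point x, -y, -z); pixel columns grow to the right and rows downward; lengths in m; the calibration is good to about 2 mm. A picture is of the moment at which its call begins: read the wrist's pose just before it. There is no depth.
- bot.finish_job(): hands the job in, once; it reports no verdict.
Trained networks look in the newest picture that a camera, given by its name, has taken for a name from the list of things; names that differ only in an ending like _2 or _b are one class to them, and where a whole thing is asked for, a point or a joint stands for the part that bears it (a point fixed in the world has none). Each returns a list of dicts, best first, with "p" (0 to 1); they miss things now and then, are a little off and sometimes report something else, mostly with a low value. They report only what shows in the picture. A call takes as long as a camera call. They do not tell look-alikes from the thing itself.
- finder.recognise(camera, label): "xy" ([column, row] in pixels, amid what is visible of it).
- finder.masks_of(camera, label): "mask" (400x640 bool, what is visible of it) and "xy" ([column, row] in pixels, amid what is visible of it).
The state is a dict: "time": time; "joints": joint angles; "dq": joint speeds; "tau": joint torques, N m; "ee_pos": TCP position; "tcp_rot": TCP orientation; "contact_force": force on the tool from outside, world axes, zero at the start; "moment": the same for the moment, N m; "width": finger opening in m.
Only numpy, scipy, OpenCV 4.12 (cv2) and the standard library are available. Lean on these libraries where they do the work, as an engineer would, in place of code of your own. Each camera call takes 0.05 s, during which the arm holds its last target.

### The job

Get the white test panel ready for viewing: slide it, still lying flat, fully home against the stand's fence, then lift and push its near edge so that it pivots on its far edge and leans upright and flat on the fence. Then set the blue angle block on the stand's rubber top in front of the middle of the panel's foot, upright face close up to the panel and square to it; let go, and press down on the block's top with the gripper to check that it sits without rocking. Leave the beaker, the jar and the tape roll where they stand.

Things in the scene. Friction and masses are not known exactly. Their poses are not given: they have to be found in the camera images.
- stand: Fixed stand: grey base 150 mm wide, black rubber top 45 mm above the bench, aluminium fence across it. Origin on the bench under the middle of the fence's foot line; +x points into the fence (to the robot's left), y along the fence. The top runs from the foot line (x 0) to its near edge at x = -115 mm. Fence 150 mm wide, 140 mm high, leans back (to +x) 10 degrees from vertical.
- panel: White ceramic panel 150 (x) by 110 (y) by 10 mm (z), ~0.4 kg; origin at the centre of its underside, +x to its far edge (next to the fence). Starts flat on the rubber top, a little askew, far edge 8 to 30 mm short of the fence; its near edge juts over the stand's near edge (35 mm when home). Tipped up, it leans on the fence by itself, striped face outward, that face's foot 10 mm before the foot line.
- panel_far (a point): Middle of the panel's far lower edge (75 mm along its +x from its origin), the edge it pivots on.
- panel_near (a point): Middle of the panel's near lower edge (75 mm along its -x from its origin), the edge that juts out over the stand.
- panel_mid (a point): Centre of the panel, half-way through its thickness.
- block: Blue cast angle block, ~0.3 kg, loose on the bench on three 4 mm feet: sole 60 (x) by 44 mm (y); at its +x end an upright web 18 mm thick, 44 mm wide, top 56 mm above the foot bottoms; sloping rib on the web's -x side. Origin at the centre of its underside, +x out of the web's flat face: this face goes to the panel, the rib away. Grasp the web across the 44 mm.
- block_mid (a point): Centre of the block's web, 30 mm above the feet and 21 mm along its +x from its origin: the place to grasp, closing along the block's y.
- block_face (a point): Foot of the flat face of the block's web: 30 mm along +x from the block's origin, at the height of the feet.
- beaker: Small glass beaker, 61 mm wide and 68 mm high, a bystander; origin at the centre of its underside.
- jar: Sample jar with black lid, 55 mm wide and 82 mm high, a bystander; origin at the centre of its underside.
- tape_roll: Roll of tan tape, 96 mm wide and 48 mm high, a bystander; origin at the centre of its underside.
Mind the look-alikes: they are no part of the job. Of the things that look like the block, take the one that is farthest to the robot's left at the start.

How it is judged:
By the outcome, as a careful person would: the job done as asked, in the order asked, and still so for the second after the job is handed in, with the robot touching nothing.
It also fails if it takes over 54 s, if anything falls off the work surface, if the arm or the gripper's body presses on something with over 40 N, if the wrist force passes 120 N, or if a joint passes its speed limit or range.

## Working session

There is one attempt and no reset: what is moved stays moved. The work goes in short steps, Python scripts to look and compute and a tool call to move; the robot and the scene stay as the last step left them, time stands still between calls to the robot, and variables do not carry over. Pictures are saved under pics/ and viewed, and the job is handed in when it is done.

Besides the shell and the picture viewer there is one more tool, called after "Request:" in YAML: its name, and indented under it one key for each argument. jog_arm: Moves the arm, as the interface text tells. Its arguments: {"type":"object","properties":{"increments":{"type":"array"}},"required":["increments"]}

```bash
ls; mkdir -p pics; python3 - <<'E'
from workcell import bot,snapshot,finder
import cv2,json,pickle
print(bot.state())
D={}
for c in ["side","top","wrist"]:
    s=snapshot(c); D[c]=s; cv2.imwrite(f"pics/{c}0.png",s["pixels"])
    print(c,{k:v for k,v in s.items() if k!="pixels"})
    for l in ["stand","panel","block","beaker","jar","tape_roll","block_mid","block_face","panel_far","panel_near","panel_mid"]:
        print(l,[(r["xy"],round(r["p"],2)) for r in finder.recognise(c,l)])
E
```

```text
pics
{'time': 0.0, 'joints': array([ 1.24978831,  0.41191744, -0.01270317,  1.59707248,  0.00557898,
        1.13432188, -0.08218786]), 'dq': array([-1.09538726e-04, -1.11530794e-03,  9.96476644e-04,  7.95661909e-05,
        2.74149648e-04,  1.00043016e-03,  1.26709384e-03]), 'tau': array([ 7.11377470e-05, -6.00619769e+01,  6.81921747e-01, -2.99403352e+01,
        1.37902913e-02,  1.08034542e-02, -1.55196568e-05]), 'ee_pos': array([ 0.15624678, -0.60491809,  0.40383032]), 'tcp_rot': array([-8.26996786e-04,  9.92020039e-01,  1.26077493e-01, -1.57751333e-04]), 'contact_force': array([ 0.4074929 , -0.18382558, -0.41431482]), 'moment': array([-0.00938198, -0.04858933, -0.07521387]), 'width': 0.0853788531347717}
side {'K': array([[500.62893382,   0.        , 325.73783968],
       [  0.        , 500.62893382, 199.05548069],
       [  0.        ,   0.        ,   1.        ]]), 'xyz': array([ 0.39478429, -1.17308693,  0.89904821]), 'orientation': array([ 0.88965548,  0.44798431, -0.03911134, -0.07933147])}
stand [([285.2, 142.4], 0.91)]
panel [([297.6, 175.5], 0.95)]
block [([298.0, 254.9], 
[... 1227 characters left out ...]
7.4], 0.61)]
panel_mid [([260.2, 212.1], 0.87)]
wrist {'K': array([[327.14279745,   0.        , 317.88439932],
       [  0.        , 327.14279745, 206.83635074],
       [  0.        ,   0.        ,   1.        ]]), 'tool_from_camera': array([[-1.05581571e-03,  9.60677353e-01,  2.77665102e-01,
         6.96828257e-02],
       [ 9.99999442e-01,  1.02331085e-03,  2.61983084e-04,
        -1.64396336e-04],
       [-3.24564955e-05,  2.77665223e-01, -9.60677897e-01,
         3.05595192e-02],
       [ 0.00000000e+00,  0.00000000e+00,  0.00000000e+00,
         1.00000000e+00]])}
stand []
panel []
block []
beaker []
jar []
tape_roll []
block_mid []
block_face []
panel_far []
panel_near []
panel_mid []
```

View pics/side0.png

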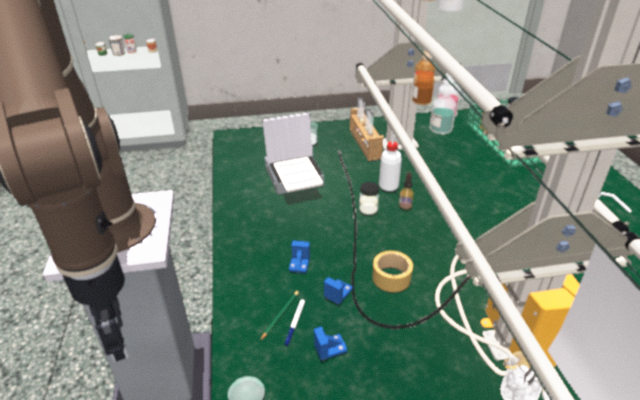

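View pics/top0.png

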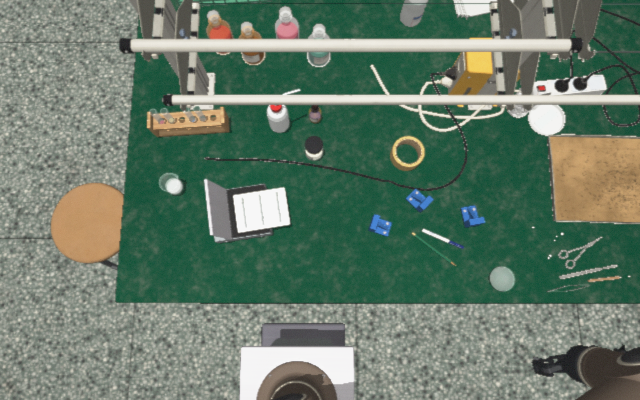

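```bash
python3 - <<'E'
import cv2
a=cv2.imread('pics/top0.png')
cv2.imwrite('pics/top0a.png',cv2.resize(a[130:290,130:330],None,fx=4,fy=3.75 and 4,interpolation=cv2.INTER_CUBIC)[:600])
cv2.imwrite('pics/top0b.png',cv2.resize(a[170:270,340:500],None,fx=5,fy=5,interpolation=cv2.INTER_CUBIC))
a=cv2.imread('pics/side0.png')
cv2.imwrite('pics/side0a.png',cv2.resize(a[90:240,200:400],None,fx=4,fy=4,interpolation=cv2.INTER_CUBIC))
cv2.imwrite('pics/side0b.png',cv2.resize(a[225:365,240:400],None,fx=4,fy=4,interpolation=cv2.INTER_CUBIC))
E
```

```text
(no output)
```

View pics/top0a.png

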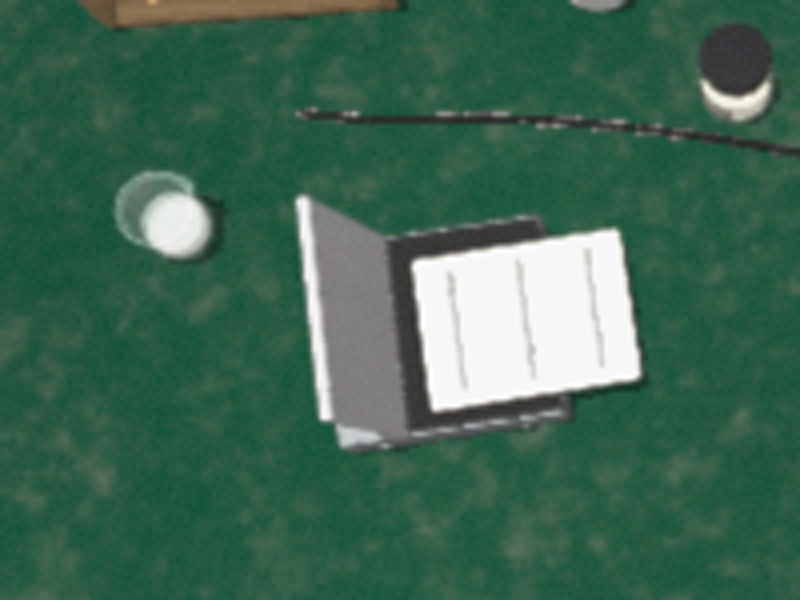

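View pics/top0b.png

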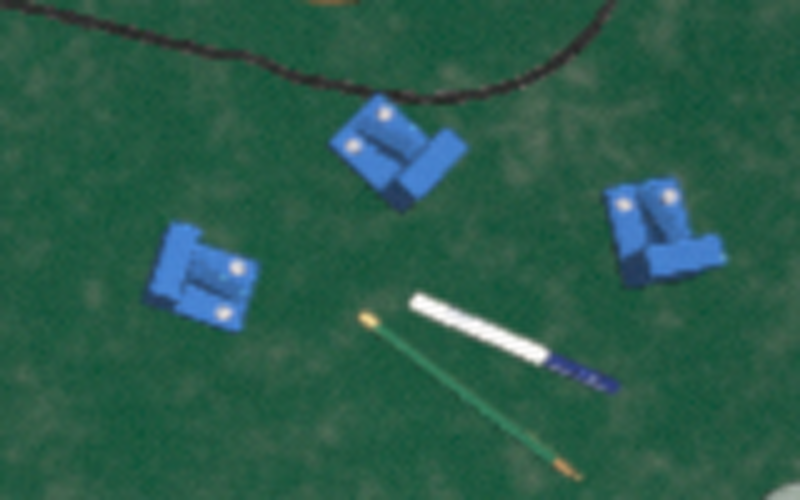

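View pics/side0a.png

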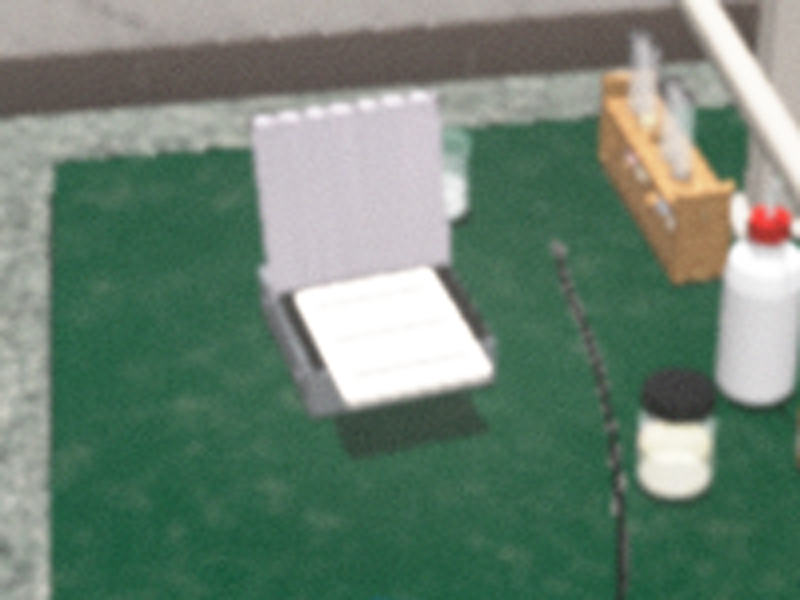

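View pics/side0b.png

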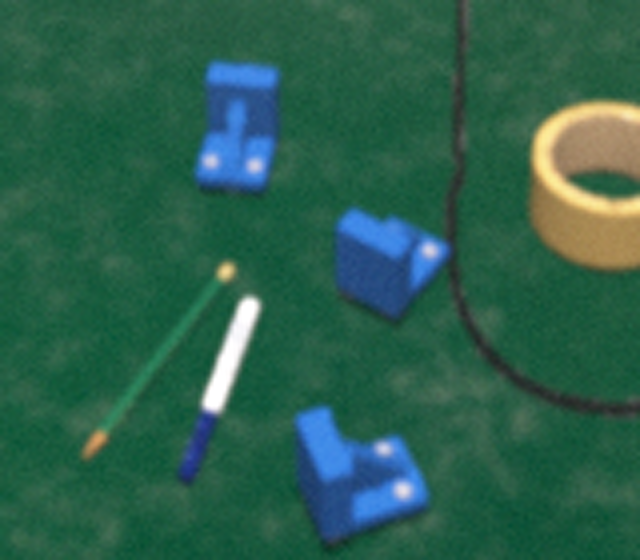

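```bash
cat > h.py <<'E'
import numpy as np, cv2
from scipy.spatial.transform import Rotation as R
from scipy.optimize import least_squares
def Rq(q): return R.from_quat([q[1],q[2],q[3],q[0]]).as_matrix()
CAM={'top':(np.array([[472.54072346,0,313.72559014],[0,472.54072346,194.43864962],[0,0,1]]),np.array([0.30337251,-0.05158648,1.39605259]),Rq([-0.7033675,-0.07207308,0.07069482,0.70362055])),
'side':(np.array([[500.62893382,0,325.73783968],[0,500.62893382,199.05548069],[0,0,1]]),np.array([0.39478429,-1.17308693,0.89904821]),Rq([0.88965548,0.44798431,-0.03911134,-0.07933147]))}
def wristcam(s,state):
    T=s["tool_from_camera"]; Rt=Rq(state["tcp_rot"])
    return (s["K"],Rt@T[:3,3]+state["ee_pos"],Rt@T[:3,:3])
def proj(cam,P):
    K,c,Rm=cam; p=(np.atleast_2d(P)-c)@Rm; p=np.c_[p[:,0],-p[:,1],-p[:,2]]
    q=p@K.T; return q[:,:2]/q[:,2:]
def ray(cam,uv,z):
    K,c,Rm=cam; d=np.linalg.inv(K)@np.array([uv[0],uv[1],1.]); d=Rm@np.array([d[0],-d[1],-d[2]])
    return c+d*(z-c[2])/d[2]
def xf(p,P):
    P=np.atleast_2d(P).astype(float); c,s=np.cos(p[2]),np.sin(p[2])
    return np.c_[p[0]+c*P[:,0]-s*P[:,1],p[1]+s*P[:,0]+c*P[:,1],P[:,2]]
def fit(obs,p0):
    # obs: list of (cam, Pmodel, uv)
    f=lambda p: np.concatenate([(proj(c,xf(p,P))[0]-uv) for c,P,uv in obs])
    r=least_squares(f,p0,loss='soft_l1',f_scale=1.,x_scale=[.01,.01,.05]); return r.x,f(r.x).reshape(-1,2)
def toolrel(state,target_pos,target_R):
    Rt=Rq(state["tcp_rot"]); return Rt.T@(target_pos-state["ee_pos"]), R.from_matrix(Rt.T@target_R).as_rotvec()
def inv(p,w):
    d=np.asarray(w)[:2]-p[:2]; c,s=np.cos(p[2]),np.sin(p[2]); return np.array([c*d[0]+s*d[1],-s*d[0]+c*d[1]])
E
python3 - <<'E'
from h import *
T=CAM['top']
t=lambda x,y:np.array([130+x/4-.4,130+y/4-.4])
b=lambda x,y:np.array([340+x/5-.4,170+y/5-.4])
s=lambda x,y:np.array([200+x/4-.4,90+y/4-.4])
S=CAM['side']
for uv in [(414,262),(620,229),(640,380),(433,411)]: print('panel',ray(T,t(*uv),.055))
for uv in [(414,262),(620,229),(640,380),(433,411)]: pass
# panel: near edge right(x=-75). world: near is -y. corners: far edge at left of image
h=.01
obs=[(T,[.075,-.055,h+.045],t(414,262)),(T,[-.075,-.055,h+.045],t(620,229)),(T,[-.075,.055,h+.045],t(640,380)),(T,[.075,.055,h+.045],t(433,411)),
(S,[.075,-.055,h+.045],s(432,268)),(S,[-.075,-.055,h+.045],s(493,370)),(S,[-.075,.055,h+.045],s(350,397)),(S,[.075,.055,h+.045],s(295,292))]
p,r=fit(obs,[.35,.1,1.5]); print('panel',p,r.round(1).tolist())
pt,rt=fit(obs[:4],[.35,.1,1.5]); print('panel top only',pt)
obs=[(T,[0,-.075,.045],t(387,238)),(T,[0,.075,.045],t(407,432)),(T,[-.115,-.075,.045],t(540,218)),(T,[-.115,.075,.045],t(570,400)),
(S,[0,-.075,.045],s(450,263)),(S,[0,.075,.045],s(270,293)),(S,[-.115,-.075,.045],s(492,340))]
p,r=fit(obs,[.35,.15,1.5]); print('stand',p,r.round(1).tolist())
fo=[(T,[.0243,-.075,.183],t(299,197)),(T,[.0243,.075,.183],t(327,420)),(S,[.0243,-.075,.183],s(435,97)),(S,[.0243,.075,.183],s(255,120))]
print(fit(fo,p)); print([ (proj(c,xf(p,P))[0]-uv).round(1) for c,P,uv in fo])
# block web top
print('block ray',ray(T,b(185,260),.056))
ob=[(T,[.03,-.022,.056],b(172,222)),(T,[.012,-.022,.056],b(204,230)),(T,[-.03,-.022,.015],b(260,262)),(T,[-.03,.022,.015],b(242,330)),(T,[.03,.022,.056],b(150,292))]
bs=lambda x,y:np.array([240+x/4-.4,225+y/4-.4])
ob+=[(S,[.03,-.022,.056],bs(280,68)),(S,[.03,.022,.056],bs(210,62)),(S,[.012,.022,.056],bs(206,82)),(S,[.012,-.022,.056],bs(277,88))]
p,r=fit(ob,[.3,-.2,1.3]); print('block',p,r.round(1).tolist())
for l,uv in [('beaker',(171,184)),('jar',(312,148)),('tape',(408,152))]: print(l,ray(T,uv,.04))
E
```

```text
panel [0.57653526 0.18460647 0.055     ]
panel [0.60092596 0.03568195 0.055     ]
panel [0.49034569 0.0200292  0.055     ]
panel [0.46814585 0.16736082 0.055     ]
panel [0.53413466 0.10137804 1.72768226] [[0.2, -0.1], [-0.1, 0.3], [0.5, -0.4], [0.2, 0.0], [-0.2, -0.2], [-0.3, -0.6], [-0.3, -0.3], [0.6, -0.2]]
panel top only [0.53396255 0.10192201 1.72412158]
stand [0.52247373 0.1962093  1.71558358] [[-0.1, -0.1], [0.5, 2.1], [0.6, -0.6], [-0.4, 4.3], [0.4, -0.6], [0.3, -0.2], [0.9, -1.3]]
(array([0.52423295, 0.2026431 , 1.73786574]), array([[ 0.14689849,  0.04840156],
       [ 0.16738112,  0.14973403],
       [ 0.97672003, -1.93681125],
       [-0.63508453, -0.08089241]]))
[array([3.2, 0.4]), array([2. , 0.7]), array([ 1.1, -0.8]), array([-1. ,  0.7])]
block ray [ 0.49874465 -0.22881533  0.056     ]
block [ 0.49184721 -0.24502024  1.27286987] [[0.3, -0.3], [-0.1, -0.1], [0.6, -0.2], [0.3, 0.4], [0.5, 0.2], [-0.1, -0.5], [0.3, -0.3], [0.1, -0.6], [-0.4, -0.8]]
beaker [0.613049   0.37130652 0.04      ]
jar [ 0.72316392 -0.0438157   0.04      ]
tape [ 0.71051176 -0.33020858  0.04      ]
```

```bash
cat >> h.py <<'E'
def toolR(yaw,tilt=0.):
    # tool x along yaw, z down; tilt>0: tool z leans toward +x(yaw) (gripper body goes to -x)
    x=np.array([np.cos(yaw),np.sin(yaw),0]); d=np.array([0,0,-1.])
    z=np.cos(tilt)*d+np.sin(tilt)*x; xx=np.cos(tilt)*x-np.sin(tilt)*d
    return np.c_[xx,np.cross(z,xx),z]
E
python3 - <<'E'
from h import *
from workcell import bot
s=bot.state(); print([a.round(4) for a in toolrel(s,np.array([.55,-.03,.38]),toolR(1.725))])
E
```

```text
[array([ 0.525 , -0.4584,  0.0247]), array([ 0.    ,  0.    , -1.4722])]
```

Request:
jog_arm:
  increments: [0.525, -0.458, 0.024, 0, 0, -1.472, 0, 0.525, -0.458, 0.024, 0, 0, -1.472, 0, 0.525, -0.458, 0.024, 0, 0, -1.472, 0, 0.525, -0.458, 0.024, 0, 0, -1.472, 0, 0.525, -0.458, 0.024, 0, 0, -1.472, 0, 0.525, -0.458, 0.024, 0, 0, -1.472, 0, 0.525, -0.458, 0.024, 0, 0, -1.472, 0, 0.525, -0.458, 0.024, 0, 0, -1.472, 0, 0.525, -0.458, 0.024, 0, 0, -1.472, 0, 0.525, -0.458, 0.024, 0, 0, -1.472, 0, 0.525, -0.458, 0.024, 0, 0, -1.472, 0, 0.525, -0.458, 0.024, 0, 0, -1.472, 0]

```text
time: 3.0
ee_pos: [0.496, -0.1089, 0.3843]
tcp_rot: [0.0, 0.651, 0.759, 0.0]
contact_force: [0.1, -1.0, 0.1]
width: 0.0428
```

```bash
python3 - <<'E'
from h import *
from workcell import bot
s=bot.state(); print(s['joints'].round(3),[a.round(4) for a in toolrel(s,np.array([.55,-.03,.38]),toolR(1.725))])
E
```

```text
[ 0.599  0.287 -0.575  1.872  0.181  1.033  0.103] [array([0.0697, 0.0654, 0.0043]), array([ 0.0007,  0.0006, -0.0007])]
```

Request:
jog_arm:
  increments: [0.07, 0.065, 0.004, 0, 0, 0, 0, 0.07, 0.065, 0.004, 0, 0, 0, 0, 0.07, 0.065, 0.004, 0, 0, 0, 0, 0.07, 0.065, 0.004, 0, 0, 0, 0]

```text
time: 3.4
ee_pos: [0.5489, -0.0301, 0.3797]
tcp_rot: [-0.0, 0.65, 0.76, -0.0]
contact_force: [0.2, -0.4, 0.1]
width: 0.0429
```

```bash
cat > w.py <<'E'
import sys,pickle,cv2
from workcell import bot,snapshot
from h import *
def shot(name):
    st=bot.state(); s=snapshot('wrist'); pickle.dump((st,s),open(f'pics/{name}.pkl','wb')); cv2.imwrite(f'pics/{name}.png',s['pixels']); return st,s
if __name__=='__main__':
    st,s=shot(sys.argv[1]); print(st['time'],st['ee_pos'],st['tcp_rot'],st['contact_force'],st['width'],st['joints'].round(3))
E
python3 w.py w1
```

```text
3.4 [ 0.54893162 -0.03013826  0.37968758] [-3.78723400e-04  6.49551662e-01  7.60317363e-01 -5.84776594e-05] [ 0.24339466 -0.40408903  0.07218705] 0.04290985161463386 [ 0.431  0.371 -0.593  1.781  0.233  1.062 -0.088]
```

View pics/w1.png

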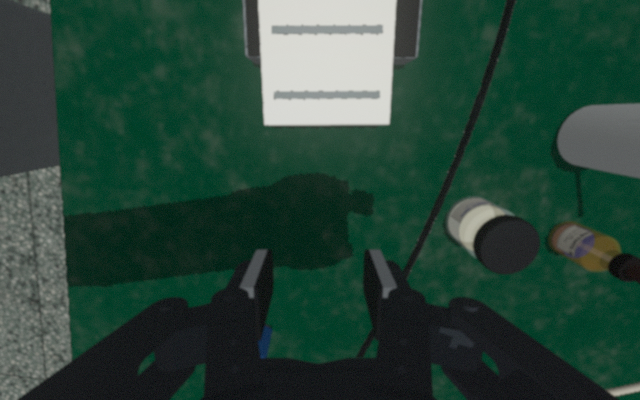

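```bash
python3 - <<'E'
from h import *
import pickle
st,s=pickle.load(open('pics/w1.pkl','rb')); W=wristcam(s,st)
P=np.array([.53413,.10138,1.72768]);S=np.array([.5225,.1965,1.72])
print(proj(W,xf(P,[[-.075,-.055,.055],[-.075,.055,.055]])),proj(W,xf(S,[[-.115,-.075,.045],[-.115,.075,.045]])))
print([ray(W,u,.055) for u in [(264,125.5),(391,125.5)]],[ray(W,u,.045) for u in [(246,57),(418,57)]])
a=s['pixels'][0:140,220:440]; cv2.imwrite('pics/w1a.png',cv2.resize(a,None,fx=3.6,fy=3.6,interpolation=cv2.INTER_CUBIC))
E
```

```text
[[388.691203   128.29126352]
 [263.01029594 128.43206477]] [[416.2908045   61.60134753]
 [241.35491964  60.38383774]]
[array([0.49210526, 0.02132251, 0.055     ]), array([0.60165513, 0.0385282 , 0.055     ])] [array([0.46910915, 0.07490567, 0.045     ]), array([0.61434289, 0.09769001, 0.045     ])]
```

View pics/w1a.png

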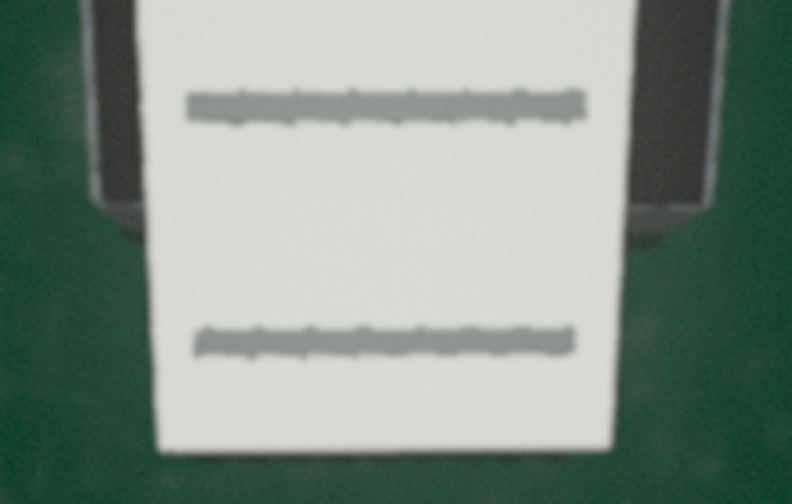

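```bash
python3 - <<'E'
from h import *
from workcell import bot
S=np.array([.5235,.199,1.7265])
print(inv(S,[.5469,.0299]),inv(S,[.53413,.10138]))
yp=inv(S,[.5469,.0299])[1]
s=bot.state()
for x,z in [(-.210,.25),(-.21,.195),(-.161,.195)]:
    w=xf(S,[x,yp,z])[0]; print(w,[a.round(4) for a in toolrel(s,w,toolR(S[2]))])
E
```

```text
[-0.1706831   0.00310631] [-0.09808751  0.00463705]
[ 0.55299708 -0.00894127  0.25      ] [array([0.0218, 0.008 , 0.1297]), array([-0.0009,  0.0003, -0.0014])]
[ 0.55299708 -0.00894127  0.195     ] [array([0.0218, 0.0081, 0.1847]), array([-0.0009,  0.0003, -0.0014])]
[0.54539839 0.03946596 0.195     ] [array([0.0708, 0.008 , 0.1847]), array([-0.0009,  0.0003, -0.0014])]
```

Request:
jog_arm:
  increments: [0.01, 0.008, 0.05, 0, 0, -0.001, 0, 0.02, 0.008, 0.1, 0, 0, -0.001, 0, 0.022, 0.008, 0.15, 0, 0, -0.001, 0, 0.022, 0.008, 0.184, 0, 0, -0.001, 0, 0.022, 0.008, 0.184, 0, 0, -0.001, 0, 0.03, 0.008, 0.184, 0, 0, -0.001, 0, 0.038, 0.008, 0.184, 0, 0, -0.001, 0, 0.044, 0.008, 0.184, 0, 0, -0.001, 0, 0.05, 0.008, 0.184, 0, 0, -0.001, 0, 0.055, 0.008, 0.184, 0, 0, -0.001, 0, 0.06, 0.008, 0.184, 0, 0, -0.001, 0, 0.06, 0.008, 0.184, 0, 0, -0.001, 0]

```text
time: 4.65
ee_pos: [0.5475, 0.03, 0.1964]
tcp_rot: [0.0, 0.65, 0.76, 0.0]
contact_force: [-0.4, -0.2, -0.5]
width: 0.0428
```

```bash
python3 w.py w2
```

```text
4.65 [0.54745213 0.02995104 0.19636771] [1.75820043e-04 6.49965271e-01 7.59963835e-01 2.91829376e-04] [-0.39416668 -0.2111512  -0.52328921] 0.042830548123687584 [ 0.228  0.605 -0.49   1.934  0.426  0.705 -0.362]
```

View pics/w2.png

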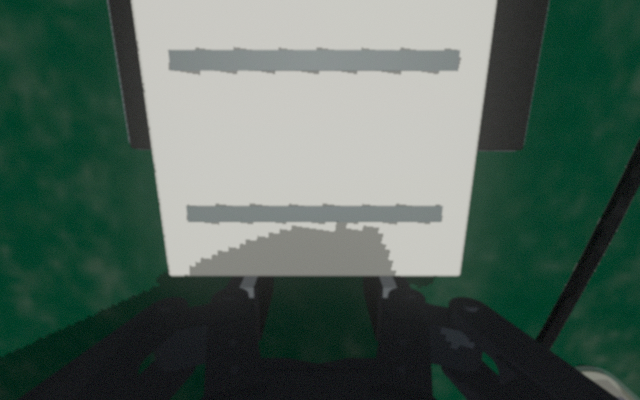

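```bash
cat >> h.py <<'E'
S0=np.array([.5235,.199,1.7265])
E
python3 - <<'E'
from h import *
import pickle
st,s=pickle.load(open('pics/w2.pkl','rb')); W=wristcam(s,st)
for u in [(168,276),(463,276)]: print(inv(S0,ray(W,u,.055)))
for u in [(132,149),(523,151)]: print(inv(S0,ray(W,u,.045)))
print(inv(S0,st['ee_pos']))
E
```

```text
[-0.15916038  0.05955828]
[-0.15929489 -0.05120557]
[-0.11299762  0.0712077 ]
[-0.11387724 -0.07191639]
[-0.1707183   0.00255294]
```

Request:
jog_arm:
  increments: [0.005, 0, 0, 0, 0, 0, 0, 0.01, 0, 0, 0, 0, 0, 0, 0.013, 0, 0, 0, 0, 0, 0, 0.013, 0, 0, 0, 0, 0, 0]

```text
time: 5.1
ee_pos: [0.5455, 0.0408, 0.1959]
tcp_rot: [0.001, 0.651, 0.759, -0.001]
contact_force: [0.8, -8.1, 2.5]
width: 0.0429
```

Request:
jog_arm:
  increments: [0.002, 0, 0, 0, 0, 0, 0, 0.004, 0, 0, 0, 0, 0, 0, 0.004, 0, 0, 0, 0, 0, 0]

```text
time: 5.4
ee_pos: [0.5454, 0.0416, 0.196]
tcp_rot: [0.002, 0.652, 0.758, -0.003]
contact_force: [2.6, -17.1, 4.4]
width: 0.0431
```

```bash
python3 w.py w3;python3 - <<'E'
from h import *
from workcell import snapshot
import cv2
for c in ['top','side']: cv2.imwrite(f'pics/{c}1.png',snapshot(c)['pixels'])
a=cv2.imread('pics/side1.png')
cv2.imwrite('pics/side1a.png',cv2.resize(a[90:240,200:400],None,fx=4,fy=4,interpolation=cv2.INTER_CUBIC))
E
```

```text
5.4 [0.54537031 0.04157503 0.19599238] [ 0.00207926  0.65168004  0.7584867  -0.00259144] [  2.63324587 -17.10968592   4.40037607] 0.04305331005200584 [ 0.201  0.603 -0.484  1.938  0.43   0.705 -0.393]
```

View pics/w3.png

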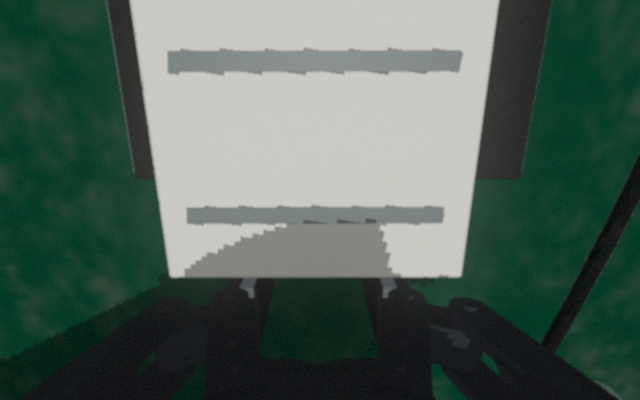

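View pics/side1a.png

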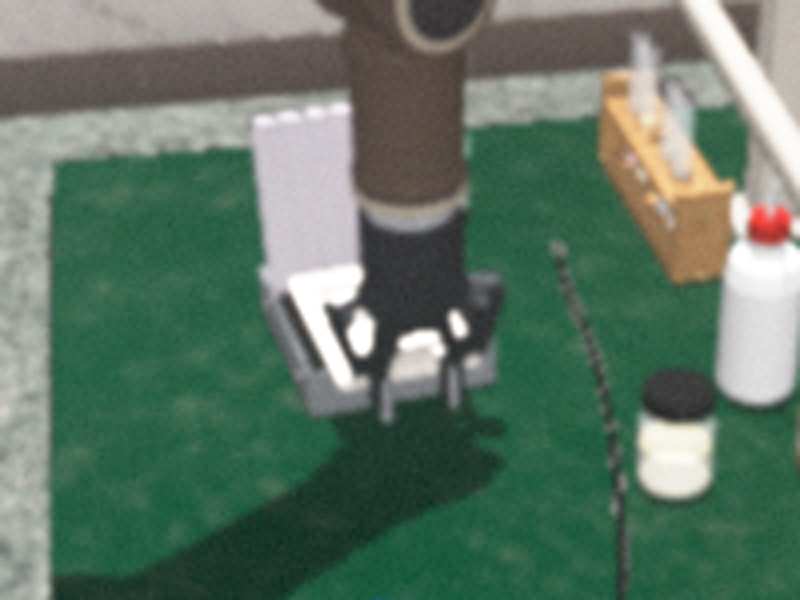

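```bash
python3 - <<'E'
from h import *
import pickle
st,s=pickle.load(open('pics/w3.pkl','rb')); W=wristcam(s,st)
for u in [(168,276.5),(463,276.5)]: print(inv(S0,ray(W,u,.055)))
for u in [(135,178),(522,178)]: print(inv(S0,ray(W,u,.045)))
print(inv(S0,st['ee_pos']),Rq(st['tcp_rot']).round(3))
E
```

```text
[-0.14806325  0.05988538]
[-0.14858427 -0.05048505]
[-0.11254021  0.07180789]
[-0.11329802 -0.07241894]
[-0.1589121   0.00280699] [[-0.151  0.989 -0.   ]
 [ 0.989  0.151 -0.007]
 [-0.007 -0.001 -1.   ]]
```

```bash
cat >> h.py <<'E'
S1=np.array([.52324,.20068,1.7265])
YP=.0035
L=.169
def tcp_from_tip(xz,alpha,y=YP,off=.011,L=L,S=S1):
    d=np.array([np.sin(alpha),-np.cos(alpha)]); xt=np.array([np.cos(alpha),np.sin(alpha)])
    t=np.array(xz)-off*xt-L*d
    return xf(S,[t[0],y,t[1]])[0],toolR(S[2],alpha)
E
python3 - <<'E'
from h import *
import pickle
st,s=pickle.load(open('pics/w1.pkl','rb')); W=(s['K'],s['tool_from_camera'][:3,3],s['tool_from_camera'][:3,:3])
for z in [.165,.169,.173]:
  print(z,proj(W,[[.011,.0215,z],[.011,-.0215,z],[-.011,.0215,z]]).round(1).tolist())
from workcell import bot
s=bot.state()
D=np.radians
for xz,a in [((-.195,.03),0),((-.20,.09),D(45)),((-.175,.028),D(45)),((-.139,.028),D(45))]:
    p,Rm=tcp_from_tip(xz,a); print(p.round(3),[v.round(4).tolist() for v in toolrel(s,p,Rm)])
E
```

```text
0.165 [[368.1, 251.4], [271.5, 251.5], [366.1, 295.2]]
0.169 [[366.8, 247.8], [272.7, 247.9], [364.9, 290.7]]
0.173 [[365.6, 244.5], [273.8, 244.5], [363.8, 286.4]]
[ 0.552 -0.003  0.199] [[-0.0454, -0.0005, -0.0027], [-0.0012, 0.0064, -0.0045]]
[ 0.571 -0.123  0.202] [[-0.1667, 0.0001, -0.0047], [0.0006, 0.7918, -0.0048]]
[ 0.567 -0.098  0.14 ] [[-0.1413, 0.0, 0.0572], [0.0006, 0.7918, -0.0048]]
[ 0.561 -0.063  0.14 ] [[-0.1053, -0.0001, 0.0569], [0.0006, 0.7918, -0.0048]]
```

Request:
jog_arm:
  increments: [-0.045, 0, -0.003, 0, 0, -0.003, 0, -0.08, 0, -0.02, 0, 0.1, -0.004, 0, -0.11, 0, -0.02, 0, 0.24, -0.005, 0, -0.14, 0, -0.01, 0, 0.38, -0.005, 0, -0.167, 0, -0.005, 0, 0.52, -0.005, 0, -0.167, 0, -0.005, 0, 0.66, -0.005, 0, -0.167, 0, -0.005, 0, 0.79, -0.005, 0, -0.167, 0, -0.005, 0, 0.79, -0.005, 0, -0.167, 0, -0.005, 0, 0.79, -0.005, 0]

```text
time: 6.45
ee_pos: [0.5705, -0.1186, 0.2004]
tcp_rot: [-0.292, 0.599, 0.703, 0.25]
contact_force: [0.1, 0.3, -0.6]
width: 0.0428
```

```bash
sed -i 's/^L=.169/L=.167/' h.py; python3 w.py w4;python3 - <<'E'
from h import *
from workcell import bot,snapshot
import cv2
s=bot.state()
cv2.imwrite(f'pics/side2.png',snapshot('side')['pixels'][60:360,150:550])
D=np.radians
print(inv(S1,s['ee_pos']),s['ee_pos'][2],Rq(s['tcp_rot']).round(3))
for xz,a in [((-.175,.028),D(45)),((-.139,.028),D(45))]:
    p,Rm=tcp_from_tip(xz,a); print(p.round(3),[v.round(4).tolist() for v in toolrel(s,p,Rm)])
E
```

```text
6.45 [ 0.5705104  -0.11861378  0.20043796] [-0.29199806  0.59861715  0.70289636  0.24966247] [ 0.08878857  0.31269266 -0.58355379] 0.04275879574061633 [ 0.892  0.937 -0.888  1.7   -0.075  1.028  0.366]
[-0.32218603  0.00259535] 0.20112955197406485 [[-0.114  0.987 -0.112]
 [ 0.696  0.16   0.7  ]
 [ 0.709  0.002 -0.706]]
[ 0.566 -0.097  0.138] [[-0.0295, -0.0009, 0.0594], [-0.002, -0.0021, 0.005]]
[ 0.561 -0.062  0.138] [[-0.0041, -0.0008, 0.0849], [-0.002, -0.0021, 0.005]]
```

View pics/w4.png

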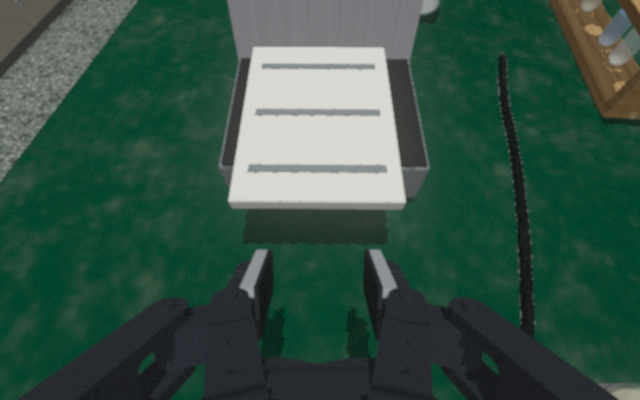

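View pics/side2.png

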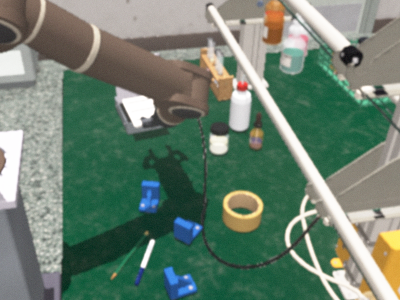

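Request:
jog_arm:
  increments: [-0.015, -0.001, 0.03, 0, 0, 0.003, 0, -0.029, -0.001, 0.059, 0, 0, 0.005, 0, -0.029, -0.001, 0.059, 0, 0, 0.005, 0, -0.016, -0.001, 0.072, 0, 0, 0.005, 0, -0.004, -0.001, 0.085, 0, 0, 0.005, 0, -0.004, -0.001, 0.085, 0, 0, 0.005, 0]

```text
time: 7.15
ee_pos: [0.5609, -0.0601, 0.1405]
tcp_rot: [-0.292, 0.599, 0.703, 0.249]
contact_force: [0.2, -0.9, 0.4]
width: 0.0429
```

```bash
python3 w.py w5;python3 - <<'E'
from h import *
import pickle
s,sn=pickle.load(open('pics/w5.pkl','rb'))
W=wristcam(sn,s)
print(proj(W,xf(S1,[[-.15,.0585,.045],[-.15,-.0515,.045],[-.15,.0585,.055],[-.15,-.0515,.055]])))
Rt=Rq(s['tcp_rot']); 
tip=s['ee_pos']+Rt@np.array([.011,0,L]); print('tip',inv(S1,tip),tip[2])
D=np.radians
T=.045
for th in [3,10,20,30,40,50,60,70,80,90,98,100,102]:
    t=D(th); Px=.01*np.cos(t)*np.tan(D(10))-.01*np.sin(t); Px=min(Px,0)
    a=45 if th<=45 else 45-(th-45)*.5
    a_=D(a)
    u=np.array([-np.cos(t),np.sin(t)]); P=np.array([Px,T])
    if th<=45: tip=P+.15*u+.018*np.array([np.sin(a_),-np.cos(a_)])
    else: tip=P+.130*u
    p,Rm=tcp_from_tip(tip,a_); print(th,a,tip.round(3),[v.round(3).tolist() for v in toolrel(s,p,Rm)])
E
```

```text
7.15 [ 0.56085825 -0.06014108  0.14046966] [-0.29223812  0.59860223  0.70300339  0.24911541] [ 0.24515499 -0.91957914  0.41768384] 0.04285286981492418 [ 0.813  1.005 -0.866  1.78  -0.059  0.855  0.351]
[[180.5729965  266.26750808]
 [460.22541626 267.12105689]
 [170.57385312 257.35660117]
 [470.60742833 258.26017328]]
tip [-0.13731973  0.00377227] 0.030522272763618963
3 45 [-0.137  0.04 ] [[0.007, -0.0, -0.007], [-0.003, -0.003, 0.003]]
10 45 [-0.135  0.058] [[0.022, -0.0, -0.018], [-0.003, -0.003, 0.003]]
20 45 [-0.13   0.084] [[0.043, -0.0, -0.032], [-0.003, -0.003, 0.003]]
30 45 [-0.121  0.107] [[0.067, -0.0, -0.042], [-0.003, -0.003, 0.003]]
40 45 [-0.107  0.129] [[0.091, -0.0, -0.048], [-0.003, -0.003, 0.003]]
50 42.5 [-0.09   0.145] [[0.122, 0.0, -0.047], [-0.003, -0.047, 0.003]]
60 37.5 [-0.073  0.158] [[0.158, 0.0, -0.044], [-0.002, -0.134, 0.003]]
70 32.5 [-0.053  0.167] [[0.193, 0.0, -0.035], [-0.002, -0.221, 0.004]]
80 27.5 [-0.032  0.173] [[0.226, 0.0, -0.021], [-0.002, -0.308, 0.004]]
90 22.5 [-0.01   0.175] [[0.257, 0.001, -0.003], [-0.002, -0.396, 0.004]]
98 18.5 [0.008 0.174] [[0.28, 0.001, 0.015], [-0.002, -0.465, 0.004]]
100 17.5 [0.012 0.173] [[0.285, 0.001, 0.02], [-0.002, -0.483, 0.004]]
102 16.5 [0.017 0.172] [[0.291, 0.001, 0.025], [-0.002, -0.5, 0.004]]
```

View pics/w5.png

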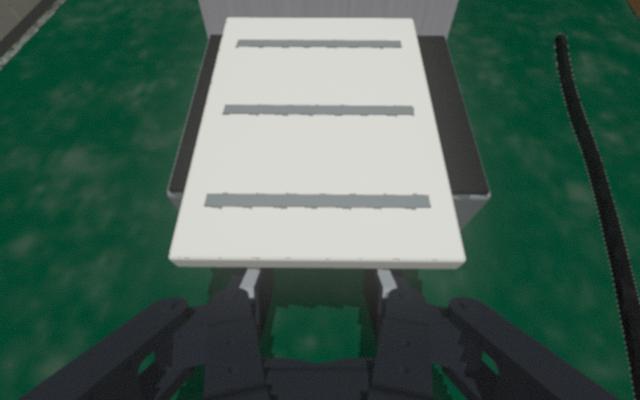

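Request:
jog_arm:
  increments: [0.007, 0, -0.007, 0, 0, 0, 0, 0.014, 0, -0.013, 0, 0, 0, 0, 0.022, 0, -0.018, 0, 0, 0, 0, 0.032, 0, -0.025, 0, 0, 0, 0, 0.043, 0, -0.032, 0, 0, 0, 0, 0.055, 0, -0.037, 0, 0, 0, 0, 0.055, 0, -0.037, 0, 0, 0, 0]

```text
time: 7.9
ee_pos: [0.5593, -0.0499, 0.2057]
tcp_rot: [-0.292, 0.6, 0.702, 0.25]
contact_force: [0.9, -3.6, -0.1]
width: 0.0424
```

```bash
python3 w.py w6;python3 - <<'E'
from workcell import snapshot
import cv2
a=snapshot('side')['pixels'];cv2.imwrite('pics/side3.png',cv2.resize(a[90:240,200:400],None,fx=4,fy=4,interpolation=cv2.INTER_CUBIC))
E
```

```text
7.9 [ 0.55928512 -0.04986838  0.20573358] [-0.29166683  0.59991438  0.70176826  0.25010898] [ 0.88481489 -3.57384183 -0.0640663 ] 0.042364645588528184 [ 0.833  0.906 -0.92   1.787 -0.108  0.916  0.306]
```

View pics/w6.png

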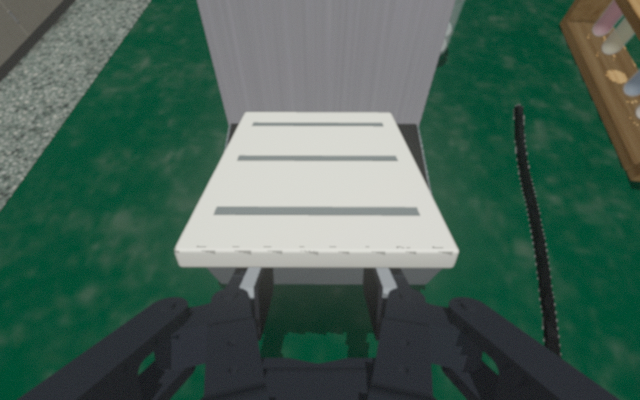

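View pics/side3.png

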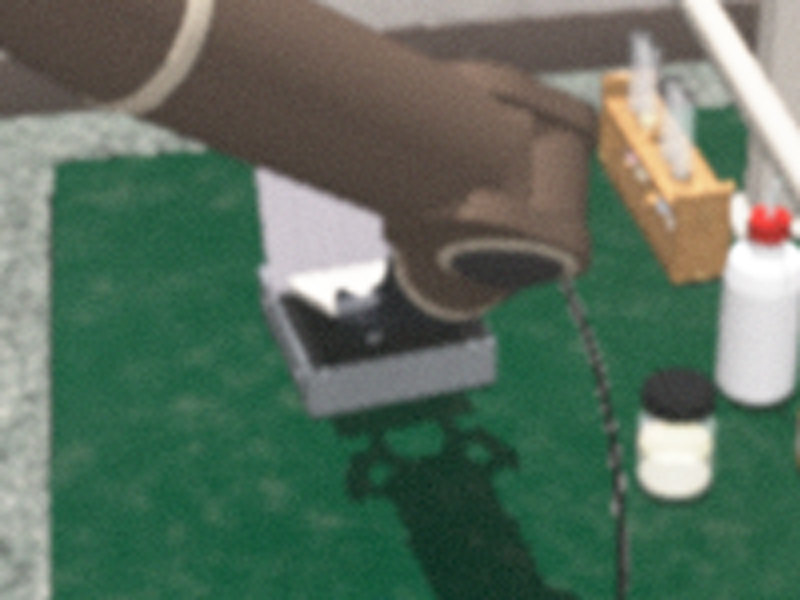

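Request:
jog_arm:
  increments: [0.012, 0, -0.005, 0, 0, 0, 0, 0.024, 0, -0.008, 0, 0, 0, 0, 0.036, 0, -0.011, 0, 0, 0, 0, 0.051, 0, -0.011, 0, -0.02, 0, 0, 0.067, 0, -0.01, 0, -0.044, 0, 0, 0.085, 0, -0.009, 0, -0.087, 0, 0, 0.103, 0, -0.007, 0, -0.131, 0, 0, 0.121, 0, -0.003, 0, -0.175, 0, 0, 0.138, 0, 0.002, 0, -0.218, 0, 0, 0.138, 0, 0.002, 0, -0.218, 0, 0]

```text
time: 9.0
ee_pos: [0.5424, 0.052, 0.3028]
tcp_rot: [-0.214, 0.621, 0.731, 0.183]
contact_force: [-0.5, 1.8, 0.5]
width: 0.0425
```

```bash
python3 w.py w7;python3 - <<'E'
from h import *
import pickle
s,sn=pickle.load(open('pics/w7.pkl','rb'))
tip=s['ee_pos']+Rq(s['tcp_rot'])@np.array([.011,0,L]); print('tip',inv(S1,tip),tip[2])
E
```

```text
9.0 [0.54242727 0.05195384 0.30282348] [-0.21414394  0.62104029  0.73147357  0.18275048] [-0.52140123  1.82269093  0.49290861] 0.042482709832638 [ 0.659  0.634 -0.927  1.843 -0.1    0.884  0.064]
tip [-0.05042159  0.004604  ] 0.16823776791867687
```

View pics/w7.png

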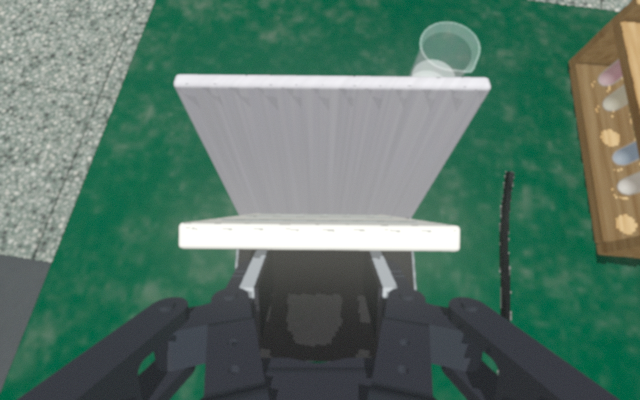

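```bash
cat > tip.py <<'E'
from h import *
from workcell import bot
s=bot.state(); D=np.radians
tip=s['ee_pos']+Rq(s['tcp_rot'])@np.array([.011,0,L]); print('tip',inv(S1,tip),tip[2])
for th,a in [(75,30),(80,27),(85,25),(90,22),(95,20),(98,18),(101,18),(104,18)]:
    t=D(th); Px=min(0,.01*np.cos(t)*np.tan(D(10))-.01*np.sin(t)); 
    tp=np.array([Px,.045])+.13*np.array([-np.cos(t),np.sin(t)])
    p,Rm=tcp_from_tip(tp,D(a)); print(th,tp.round(3),[v.round(3).tolist() for v in toolrel(s,p,Rm)])
E
python3 tip.py
```

```text
tip [-0.05242603  0.00451178] 0.16701723977111008
75 [-0.043  0.171] [[0.018, 0.001, 0.002], [-0.002, -0.048, 0.004]]
80 [-0.032  0.173] [[0.037, 0.001, 0.006], [-0.002, -0.1, 0.004]]
85 [-0.021  0.175] [[0.053, 0.001, 0.011], [-0.002, -0.135, 0.004]]
90 [-0.01   0.175] [[0.071, 0.001, 0.017], [-0.002, -0.187, 0.004]]
95 [0.001 0.175] [[0.086, 0.001, 0.024], [-0.002, -0.222, 0.004]]
98 [0.008 0.174] [[0.097, 0.001, 0.03], [-0.002, -0.257, 0.004]]
101 [0.015 0.173] [[0.102, 0.001, 0.034], [-0.002, -0.257, 0.004]]
104 [0.021 0.171] [[0.107, 0.001, 0.039], [-0.002, -0.257, 0.004]]
```

Request:
jog_arm:
  increments: [0.009, 0, 0.001, 0, -0.024, 0, 0, 0.018, 0, 0.002, 0, -0.048, 0, 0, 0.028, 0, 0.004, 0, -0.075, 0, 0, 0.037, 0, 0.006, 0, -0.1, 0, 0, 0.045, 0, 0.008, 0, -0.118, 0, 0, 0.053, 0, 0.011, 0, -0.135, 0, 0, 0.062, 0, 0.014, 0, -0.16, 0, 0, 0.071, 0, 0.017, 0, -0.187, 0, 0, 0.079, 0, 0.021, 0, -0.205, 0, 0, 0.086, 0, 0.024, 0, -0.222, 0, 0, 0.093, 0, 0.028, 0, -0.24, 0, 0, 0.097, 0, 0.03, 0, -0.257, 0, 0]

```text
time: 10.25
ee_pos: [0.5282, 0.1449, 0.3274]
tcp_rot: [-0.119, 0.642, 0.751, 0.101]
contact_force: [0.5, 0.4, -0.7]
width: 0.0427
```

```bash
python3 tip.py; python3 w.py w8
```

```text
tip [0.00616323 0.00407699] 0.171944525127034
75 [-0.043  0.171] [[-0.082, 0.0, -0.008], [-0.002, 0.21, 0.0]]
80 [-0.032  0.173] [[-0.062, 0.0, -0.009], [-0.002, 0.157, 0.0]]
85 [-0.021  0.175] [[-0.045, 0.0, -0.008], [-0.002, 0.122, 0.0]]
90 [-0.01   0.175] [[-0.026, 0.0, -0.007], [-0.002, 0.07, 0.0]]
95 [0.001 0.175] [[-0.01, 0.0, -0.003], [-0.002, 0.035, 0.0]]
98 [0.008 0.174] [[0.002, 0.0, -0.001], [-0.002, 0.0, 0.0]]
101 [0.015 0.173] [[0.008, 0.0, 0.002], [-0.002, 0.0, 0.0]]
104 [0.021 0.171] [[0.014, 0.0, 0.005], [-0.002, 0.0, 0.0]]
10.25 [0.52819954 0.14490763 0.32738638] [-0.1193985   0.64173585  0.75082593  0.10089358] [ 0.45931534  0.3624865  -0.67268132] 0.04271109204929973 [ 0.354  0.494 -0.806  1.847  0.056  0.869 -0.254]
```

View pics/w8.png

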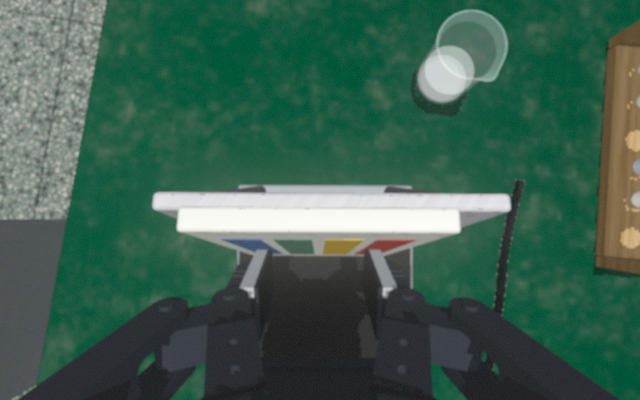

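Request:
jog_arm:
  increments: [0.004, 0, 0.001, 0, 0, 0, 0, 0.008, 0, 0.003, 0, 0, 0, 0, 0.011, 0, 0.003, 0, 0, 0, 0, 0.011, 0, 0.003, 0, 0, 0, 0]

```text
time: 10.7
ee_pos: [0.5277, 0.1507, 0.3273]
tcp_rot: [-0.118, 0.644, 0.75, 0.099]
contact_force: [-0.6, -17.1, 8.0]
width: 0.0427
```

```bash
python3 tip.py|head -1; python3 w.py w9
```

```text
tip [0.01113263 0.00354508] 0.17156662093666986
10.7 [0.52773172 0.15072888 0.32734671] [-0.11752299  0.64393461  0.7495018   0.09891217] [ -0.58505668 -17.05499823   8.00319577] 0.04271583522459783 [ 0.338  0.493 -0.801  1.846  0.06   0.868 -0.273]
```

View pics/w9.png

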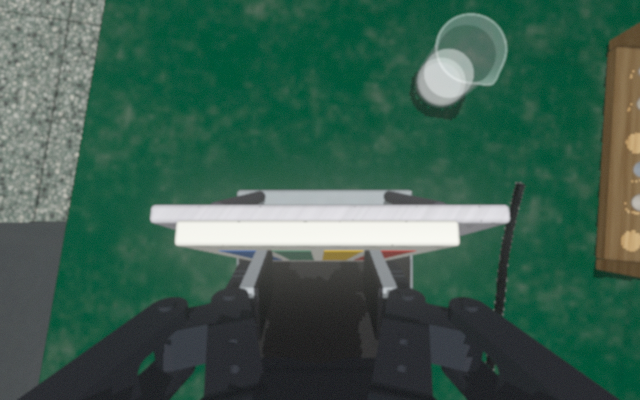

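```bash
python3 - <<'E'
from h import *
from workcell import bot
s=bot.state(); D=np.radians
for tp,a in [((-.03,.171),28),((-.03,.075),28),((-.0047,.075),28),((.003,.075),28)]:
    p,Rm=tcp_from_tip(np.array(tp),D(a)); print(tp,p.round(3),[v.round(3).tolist() for v in toolrel(s,p,Rm)])
E
```

```text
(-0.03, 0.171) [0.538 0.083 0.313] [[-0.069, 0.0, -0.007], [-0.001, 0.18, -0.005]]
(-0.03, 0.075) [0.538 0.083 0.217] [[-0.098, 0.0, 0.084], [-0.001, 0.18, -0.005]]
(-0.0047, 0.075) [0.534 0.108 0.217] [[-0.074, 0.0, 0.092], [-0.001, 0.18, -0.005]]
(0.003, 0.075) [0.533 0.116 0.217] [[-0.067, 0.0, 0.094], [-0.001, 0.18, -0.005]]
```

Request:
jog_arm:
  increments: [-0.04, 0, -0.006, 0, 0.06, -0.002, 0, -0.074, 0, -0.007, 0, 0.18, -0.005, 0, -0.074, 0, -0.007, 0, 0.18, -0.005, 0, -0.085, 0, 0.03, 0, 0.18, -0.005, 0, -0.103, 0, 0.084, 0, 0.18, -0.005, 0, -0.103, 0, 0.084, 0, 0.18, -0.005, 0, -0.09, 0, 0.088, 0, 0.18, -0.005, 0, -0.083, 0, 0.09, 0, 0.18, -0.005, 0, -0.078, 0, 0.092, 0, 0.18, -0.005, 0, -0.074, 0, 0.093, 0, 0.18, -0.005, 0, -0.074, 0, 0.093, 0, 0.18, -0.005, 0]

```text
time: 11.85
ee_pos: [0.5344, 0.1081, 0.2188]
tcp_rot: [-0.182, 0.631, 0.738, 0.156]
contact_force: [-6.0, -37.7, 22.6]
width: 0.0429
```

```bash
python3 tip.py|head -1; python3 w.py w10
```

```text
tip [-0.00573018  0.00322197] 0.07612307500685456
11.85 [0.5344028  0.10814546 0.21884108] [-0.18173802  0.63067285  0.7381532   0.15605418] [ -5.98796143 -37.74620307  22.57334215] 0.04286159914419937 [ 0.457  0.7   -0.809  1.92   0.004  0.665 -0.058]
```

View pics/w10.png

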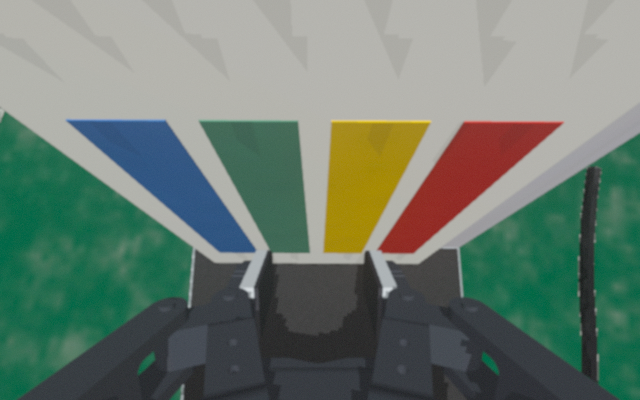

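```bash
cat >> h.py <<'E'
def tcp_from_grasp(g,yaw,alpha,G=.150):
    Rm=toolR(yaw,alpha); return np.asarray(g)-G*Rm[:,2],Rm
E
python3 - <<'E'
from h import *
from workcell import bot
s=bot.state(); D=np.radians
p,Rm=tcp_from_tip(np.array((-.09,.16)),D(25)); print([v.round(3).tolist() for v in toolrel(s,p,Rm)])
B=np.array([.4918,-.245,1.273])
g=xf(B,[-.04,0,.17])[0]; p,Rm=tcp_from_grasp(g,B[2],D(20)); print(p,[v.round(3).tolist() for v in toolrel(s,p,Rm)])
E
```

```text
[[-0.028, -0.0, -0.114], [0.001, -0.048, 0.001]]
[ 0.46501039 -0.33228436  0.31095389] [[-0.333, -0.137, -0.279], [-0.183, -0.133, 0.416]]
```

Request:
jog_arm:
  increments: [-0.03, 0, -0.01, 0, 0, 0, 0, -0.04, 0, -0.06, 0, 0, 0, -1, -0.07, -0.02, -0.11, -0.03, -0.02, 0.06, -1, -0.11, -0.04, -0.13, -0.06, -0.04, 0.13, -1, -0.333, -0.137, -0.279, -0.183, -0.133, 0.416, -1, -0.333, -0.137, -0.279, -0.183, -0.133, 0.416, -1, -0.333, -0.137, -0.279, -0.183, -0.133, 0.416, -1, -0.333, -0.137, -0.279, -0.183, -0.133, 0.416, -1, -0.333, -0.137, -0.279, -0.183, -0.133, 0.416, -1, -0.333, -0.137, -0.279, -0.183, -0.133, 0.416, -1, -0.333, -0.137, -0.279, -0.183, -0.133, 0.416, -1, -0.333, -0.137, -0.279, -0.183, -0.133, 0.416, -1]

```text
time: 13.1
ee_pos: [0.4665, -0.3276, 0.3063]
tcp_rot: [-0.107, 0.791, 0.586, 0.142]
contact_force: [0.4, 0.4, 0.2]
width: 0.0854
```

```bash
python3 w.py w11;python3 - <<'E'
from h import *
from workcell import snapshot
a=snapshot('side')['pixels'];cv2.imwrite('pics/side4.png',cv2.resize(a[90:240,200:400],None,fx=4,fy=4,interpolation=cv2.INTER_CUBIC))
E
```

```text
13.1 [ 0.46649583 -0.32762507  0.30627785] [-0.10675774  0.7905409   0.58601746  0.14223714] [0.42683784 0.36377626 0.18449145] 0.08537775356536538 [ 1.112  0.563 -0.668  1.756 -0.014  1.007  0.223]
```

View pics/w11.png

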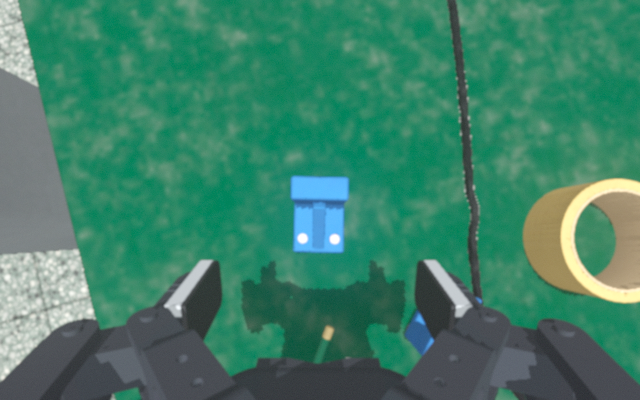

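View pics/side4.png

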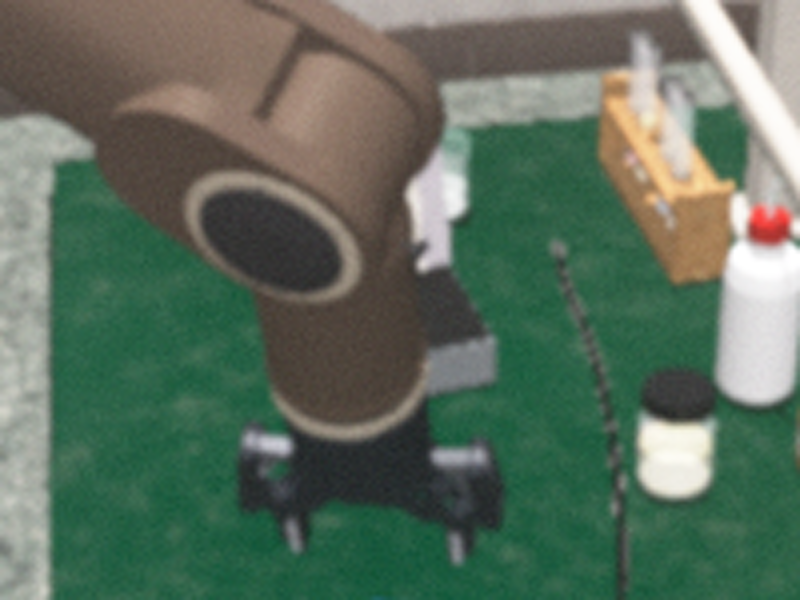

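```bash
python3 - <<'E'
from h import *
import pickle
st,s=pickle.load(open('pics/w11.pkl','rb')); W=wristcam(s,st)
cv2.imwrite('pics/w11a.png',cv2.resize(s['pixels'][165:265,270:370],None,fx=6,fy=6,interpolation=cv2.INTER_CUBIC))
ob=[(W,[.03,.022,.056],np.array([291.,177.5])),(W,[.03,-.022,.056],np.array([349.,178.])),(W,[.012,.022,.056],np.array([292.,200.])),(W,[.012,-.022,.056],np.array([347.5,201.]))]
B,r=fit(ob,[.4918,-.245,1.273]); print(B,r.round(1).tolist())
g=xf(B,[.021,0,.032])[0]
for dz in [.06,0]:
    p,Rm=tcp_from_grasp(g+[0,0,dz],B[2],np.radians(25)); print(p,[v.round(4).tolist() for v in toolrel(st,p,Rm)])
E
```

```text
[ 0.49193098 -0.24354722  1.26162505] [[0.1, -0.5], [-0.1, -0.3], [-1.4, 0.5], [1.3, 0.3]]
[ 0.47903217 -0.28392995  0.22794617] [[0.0152, -0.0005, 0.0893], [-0.0076, 0.0788, 0.0126]]
[ 0.47903217 -0.28392995  0.16794617] [[-0.0058, -0.0004, 0.1455], [-0.0076, 0.0788, 0.0126]]
```

View pics/w11a.png

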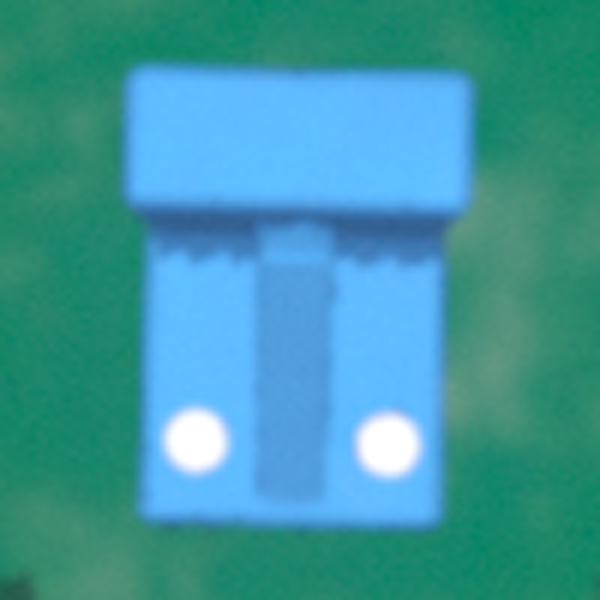

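Request:
jog_arm:
  increments: [0.015, 0, 0.045, -0.008, 0.079, 0.013, -1, 0.015, 0, 0.089, -0.008, 0.079, 0.013, -1, 0.005, 0, 0.117, -0.008, 0.079, 0.013, -1, -0.006, 0, 0.145, -0.008, 0.079, 0.013, -1, -0.006, 0, 0.145, -0.008, 0.079, 0.013, -1, -0.006, 0, 0.145, -0.008, 0.079, 0.013, -1, -0.006, 0, 0.145, -0.008, 0.079, 0.013, 1, -0.006, 0, 0.145, -0.008, 0.079, 0.013, 1, -0.006, 0, 0.145, -0.008, 0.079, 0.013, 1, -0.006, 0, 0.145, -0.008, 0.079, 0.013, 1, -0.006, 0, 0.145, -0.008, 0.079, 0.013, 1]

```text
time: 14.3
ee_pos: [0.4785, -0.2847, 0.1675]
tcp_rot: [-0.128, 0.788, 0.576, 0.175]
contact_force: [-2.1, -0.6, 8.3]
width: 0.0436
```

```bash
python3 w.py w12
```

```text
14.3 [ 0.47851202 -0.2846854   0.16748463] [-0.1282965   0.78844142  0.5756916   0.17458329] [-2.12261704 -0.61261631  8.33576988] 0.043630438227701254 [ 1.042  0.761 -0.64   1.865 -0.002  0.726  0.218]
```

View pics/w12.png

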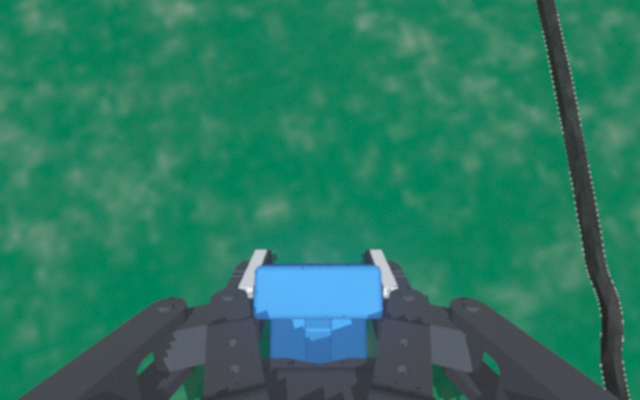

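```bash
python3 - <<'E'
from h import *
import pickle
st,s=pickle.load(open('pics/w12.pkl','rb')); W=wristcam(s,st)
cv2.imwrite('pics/w12a.png',cv2.resize(s['pixels'][240:370,230:410],None,fx=4,fy=4,interpolation=cv2.INTER_CUBIC))
for P in [[.030,.022,.056],[.03,-.022,.056],[.012,.022,.056],[.012,-.022,.056]]: print(proj(W,xf([.49193,-.24355,1.2616],P)))
print(Rq(st['tcp_rot']).round(4))
E
```

```text
[[256.82816313 268.00980802]]
[[385.68186078 267.88494441]]
[[255.31948149 322.9693439 ]]
[[387.47206261 322.87241754]]
[[ 0.2762  0.9526  0.1276]
 [ 0.863  -0.3042  0.4033]
 [ 0.423  -0.0013 -0.9061]]
```

View pics/w12a.png

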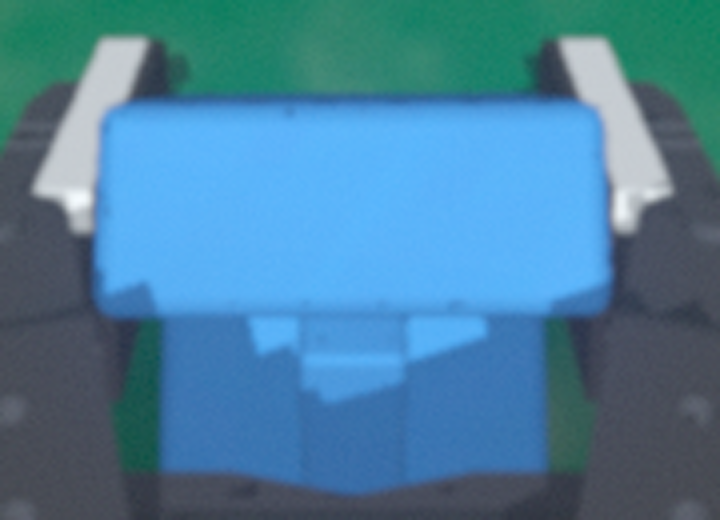

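Request:
jog_arm:
  increments: [0.006, 0, -0.013, 0, 0, 0, 1, 0.013, 0, -0.027, 0, 0, 0, 1, 0.013, 0, -0.027, 0, 0, 0, 1, 0.013, 0, -0.027, 0, 0, 0, 1]

```text
time: 14.75
ee_pos: [0.4783, -0.2842, 0.1967]
tcp_rot: [-0.128, 0.788, 0.576, 0.174]
contact_force: [-0.8, -0.2, -3.3]
width: 0.0433
```

```bash
python3 w.py w13; python3 - <<'E'
from h import *
import pickle
st,s=pickle.load(open('pics/w13.pkl','rb'))
cv2.imwrite('pics/w13a.png',cv2.resize(s['pixels'][240:370,230:410],None,fx=4,fy=4,interpolation=cv2.INTER_CUBIC))
E
```

```text
14.75 [ 0.47832844 -0.28422154  0.19669463] [-0.12840919  0.78838453  0.57584195  0.17426117] [-0.80867311 -0.24273525 -3.3405149 ] 0.04325234660687598 [ 1.055  0.716 -0.658  1.857 -0.02   0.775  0.213]
```

View pics/w13a.png

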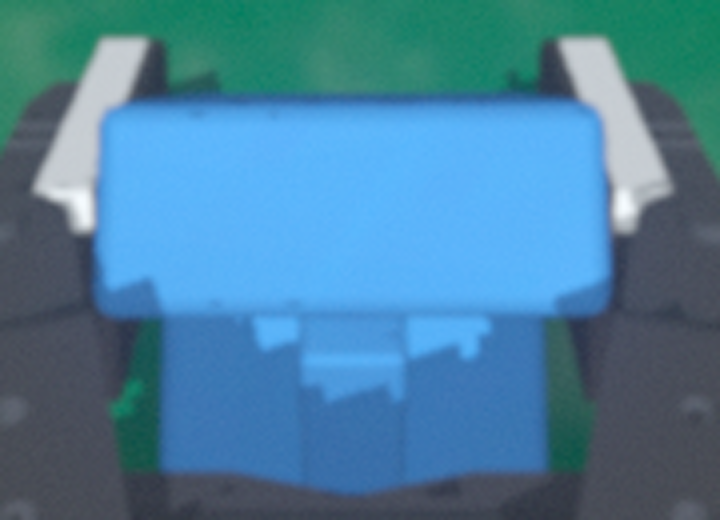

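```bash
cat >> h.py <<'E'
_R12=np.array(Rq([-0.1282965,0.78844142,0.5756916,0.17458329])); _p12=np.array([.47851202,-.2846854,.16748463])
_B=np.array([.49193+.00125*np.cos(1.2616),-.24355+.00125*np.sin(1.2616),0])
_RB=R.from_euler('z',1.261).as_matrix()
TB_R=_R12.T@_RB; TB_p=_R12.T@(_B-_p12)
def tcp_for_block(S,x,y,z,dyaw=0):
    Rb=R.from_euler('z',S[2]+dyaw).as_matrix(); pb=xf(S,[x,y,z])[0]
    Rt=Rb@TB_R.T; return pb-Rt@TB_p,Rt
def block_now(st):
    Rt=Rq(st['tcp_rot']); return st['ee_pos']+Rt@TB_p, Rt@TB_R
E
python3 - <<'E'
from h import *
from workcell import bot
s=bot.state()
for x,z in [(-.1,.16)]:
    p,Rm=tcp_for_block(S1,x,.0045,z); print(p,[v.round(4).tolist() for v in toolrel(s,p,Rm)])
E
```

```text
[0.54097072 0.05717573 0.32748463] [[0.3675, -0.0442, 0.0267], [0.1954, -0.001, -0.422]]
```

Request:
jog_arm:
  increments: [0.04, 0, -0.03, 0.02, 0, -0.04, 1, 0.08, -0.008, -0.03, 0.05, 0, -0.12, 1, 0.13, -0.012, -0.025, 0.08, 0, -0.18, 1, 0.18, -0.02, -0.01, 0.11, 0, -0.24, 1, 0.23, -0.025, 0.0, 0.14, 0, -0.3, 1, 0.28, -0.03, 0.01, 0.17, 0, -0.36, 1, 0.32, -0.04, 0.02, 0.195, -0.001, -0.422, 1, 0.35, -0.044, 0.025, 0.195, -0.001, -0.422, 1, 0.367, -0.044, 0.027, 0.195, -0.001, -0.422, 1, 0.367, -0.044, 0.027, 0.195, -0.001, -0.422, 1, 0.367, -0.044, 0.027, 0.195, -0.001, -0.422, 1]

```text
time: 15.9
ee_pos: [0.5409, 0.0566, 0.3263]
tcp_rot: [-0.165, 0.634, 0.742, 0.14]
contact_force: [-0.6, 0.3, -3.9]
width: 0.0432
```

```bash
python3 w.py w14; python3 - <<'E'
from h import *
import pickle
st,s=pickle.load(open('pics/w14.pkl','rb')); W=wristcam(s,st)
print(block_now(st), inv(S1,block_now(st)[0]))
D=np.tan(np.radians(10))
print(proj(W,xf(S1,[[-.01,.0595,.045],[-.01,-.0505,.045],[-.01+.148*D,.0595,.193],[-.01+.148*D,-.0505,.193]])))
E
```

```text
15.9 [0.54085257 0.05661706 0.32634922] [-0.16545288  0.63417612  0.74220392  0.13992617] [-0.59216777  0.29106993 -3.85803597] 0.04317939872435261 [ 0.587  0.544 -0.868  1.832 -0.039  0.92  -0.019]
(array([0.53400789, 0.1006168 , 0.15886737]), array([[-1.55833662e-01, -9.87782947e-01,  8.48662182e-04],
       [ 9.87783309e-01, -1.55833662e-01,  6.74032631e-05],
       [ 6.56703416e-05,  8.48798036e-04,  9.99999638e-01]])) [-0.10052253  0.0048797 ]
[[257.93475187 191.61453755]
 [382.43303113 191.59722761]
 [199.17169247  68.44987094]
 [444.16127639  68.18331434]]
```

View pics/w14.png

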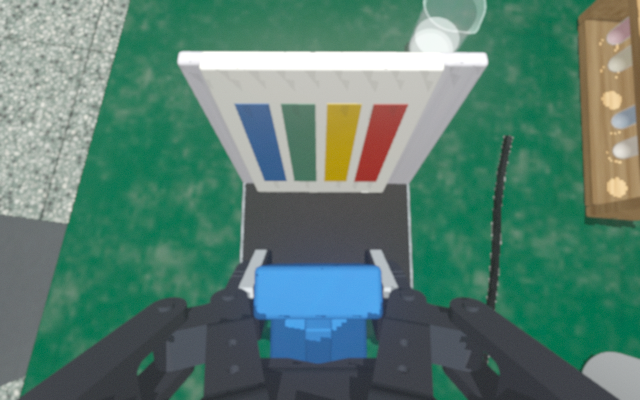

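```bash
python3 - <<'E'
from h import *
from workcell import bot
s=bot.state()
for x,z in [(-.075,.09),(-.06,.048),(-.05,.048),(-.042,.048),(-.038,.048)]:
    p,Rm=tcp_for_block(S1,x,.004,z); print(x,z,[v.round(4).tolist() for v in toolrel(s,p,Rm)])
E
```

```text
-0.075 0.09 [[-0.0052, 0.001, 0.0734], [-0.0008, 0.0, -0.0012]]
-0.06 0.048 [[-0.0094, 0.0011, 0.1178], [-0.0008, 0.0, -0.0012]]
-0.05 0.048 [[-0.0003, 0.0011, 0.122], [-0.0008, 0.0, -0.0012]]
-0.042 0.048 [[0.0069, 0.0011, 0.1254], [-0.0008, 0.0, -0.0012]]
-0.038 0.048 [[0.0106, 0.0011, 0.1271], [-0.0008, 0.0, -0.0012]]
```

Request:
jog_arm:
  increments: [-0.003, 0.001, 0.04, 0, 0, -0.001, 1, -0.005, 0.001, 0.073, 0, 0, -0.001, 1, -0.007, 0.001, 0.095, 0, 0, -0.001, 1, -0.009, 0.001, 0.11, 0, 0, -0.001, 1, -0.009, 0.001, 0.117, 0, 0, -0.001, 1, -0.005, 0.001, 0.12, 0, 0, -0.001, 1, -0.001, 0.001, 0.122, 0, 0, -0.001, 1, -0.001, 0.001, 0.122, 0, 0, -0.001, 1]

```text
time: 16.75
ee_pos: [0.5343, 0.1077, 0.217]
tcp_rot: [-0.165, 0.634, 0.742, 0.141]
contact_force: [0.4, 0.1, -3.2]
width: 0.0436
```

```bash
cat > blk.py <<'E'
from h import *
from workcell import bot
s=bot.state(); b,Rb=block_now(s); print('block',inv(S1,b).round(4),b[2].round(4),'yaw',np.arctan2(Rb[1,0],Rb[0,0])-S1[2],'F',s['contact_force'].round(1))
E
python3 blk.py; python3 w.py w15
```

```text
block [-0.0489  0.0029] 0.0496 yaw 0.001215793867949344 F [ 0.4  0.1 -3.2]
16.75 [0.53431099 0.10774851 0.21700866] [-0.16481857  0.63372497  0.74249394  0.14117453] [ 0.37142841  0.05557173 -3.22468473] 0.04358570414402262 [ 0.428  0.686 -0.784  1.922  0.044  0.664 -0.099]
```

View pics/w15.png

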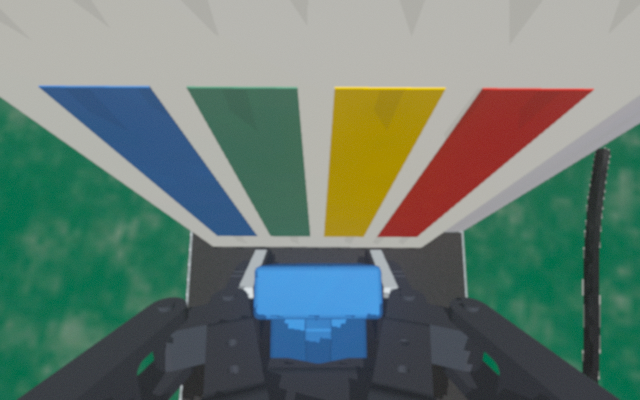

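Request:
jog_arm:
  increments: [0.002, 0, 0.001, 0, 0, 0, 1, 0.0036, 0, 0.0017, 0, 0, 0, 1, 0.0054, 0, 0.0025, 0, 0, 0, 1, 0.0054, 0, 0.0025, 0, 0, 0, 1]

```text
time: 17.2
ee_pos: [0.5334, 0.1129, 0.2163]
tcp_rot: [-0.165, 0.634, 0.742, 0.141]
contact_force: [-0.1, -1.2, -3.0]
width: 0.0432
```

```bash
python3 blk.py
```

```text
block [-0.0438  0.0032] 0.0488 yaw 0.0005878658603799547 F [-0.1 -1.2 -3. ]
```

Request:
jog_arm:
  increments: [0.0009, 0, 0.0004, 0, 0, 0, 1, 0.0018, 0, 0.0008, 0, 0, 0, 1, 0.0018, 0, 0.0008, 0, 0, 0, 1]

```text
time: 17.5
ee_pos: [0.5333, 0.1135, 0.2162]
tcp_rot: [-0.164, 0.635, 0.742, 0.14]
contact_force: [-1.2, -7.9, 2.3]
width: 0.0432
```

```bash
python3 blk.py; python3 w.py w16
```

```text
block [-0.0435  0.0032] 0.0487 yaw -0.0005682303248011333 F [-1.2 -7.9  2.3]
17.5 [0.53331242 0.11347423 0.21624883] [-0.16428369  0.63466299  0.74201885  0.14007778] [-1.2083129  -7.88571933  2.327895  ] 0.04321388050893856 [ 0.415  0.685 -0.781  1.924  0.045  0.658 -0.111]
```

View pics/w16.png

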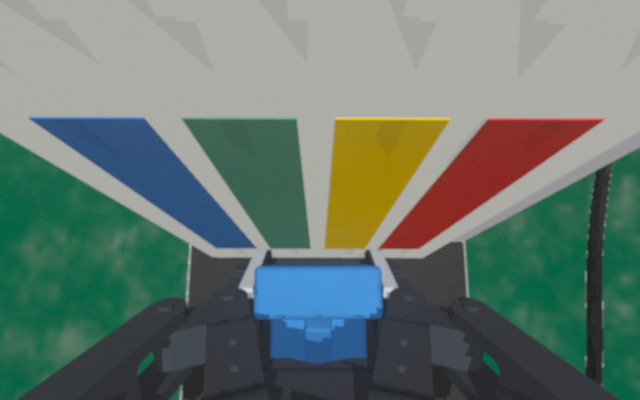

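Request:
jog_arm:
  increments: [-0.0022, 0, -0.001, 0, 0, 0, 1, -0.0031, 0, 0.0008, 0, 0, 0, 1, -0.0035, 0, 0.0017, 0, 0, 0, 1, -0.0035, 0, 0.0017, 0, 0, 0, 1]

```text
time: 17.95
ee_pos: [0.5335, 0.1124, 0.2131]
tcp_rot: [-0.165, 0.634, 0.742, 0.141]
contact_force: [1.1, -3.6, -1.3]
width: 0.0432
```

```bash
python3 blk.py
```

```text
block [-0.0442  0.0031] 0.0456 yaw 0.00038393124816238355 F [ 1.1 -3.6 -1.3]
```

Request:
jog_arm:
  increments: [-0.0009, 0, 0.0003, 0, 0, 0, 1, -0.0014, 0, 0.0012, 0, 0, 0, 1, -0.0014, 0, 0.0012, 0, 0, 0, 1]

```text
time: 18.25
ee_pos: [0.5335, 0.1121, 0.2125]
tcp_rot: [-0.165, 0.634, 0.742, 0.141]
contact_force: [-2.9, -5.3, 10.2]
width: 0.0435
```

```bash
python3 blk.py
```

```text
block [-0.0444  0.0032] 0.045 yaw 0.0011585452942262098 F [-2.9 -5.3 10.2]
```

Request:
jog_arm:
  increments: [0, 0, -0.0008, 0, 0, 0, 1, 0, 0, -0.0008, 0, 0, 0, -0.4, 0, 0, -0.0008, 0, 0, 0, -0.6, 0, 0, -0.0008, 0, 0, 0, -0.6, 0, 0, -0.03, 0, 0, 0, -0.6, -0.01, 0, -0.07, 0, 0, 0, -0.6, -0.02, 0, -0.1, 0, 0, 0, -0.2, -0.03, 0, -0.1, 0, 0, 0, -0.2]

```text
time: 19.05
ee_pos: [0.5461, 0.0415, 0.2925]
tcp_rot: [-0.162, 0.635, 0.742, 0.142]
contact_force: [0.2, -0.3, -0.6]
width: 0.0511
```

```bash
python3 w.py w17; python3 - <<'E'
from h import *
import pickle
st,s=pickle.load(open('pics/w17.pkl','rb')); W=wristcam(s,st)
cv2.imwrite('pics/w17a.png',cv2.resize(s['pixels'][120:300,200:440],None,fx=3.3,fy=3.3,interpolation=cv2.INTER_CUBIC))
for x in (-.0444,-.042):
  print(proj(W,xf(S1,[[x+.03,.004+.022,.101],[x+.03,.004-.022,.101],[x+.012,.026,.101]])))
print(proj(W,xf(S1,[[-.01,.0595,.045],[-.01,-.0505,.045]])))
E
```

```text
19.05 [0.54606693 0.04149643 0.292463  ] [-0.1624942   0.63468199  0.74195121  0.14241772] [ 0.1938585  -0.2522918  -0.61144508] 0.05105999611124775 [ 0.591  0.595 -0.845  1.85  -0.004  0.863  0.   ]
[[278.47818522 143.846533  ]
 [349.78979248 143.8016881 ]
 [277.99937344 172.21133832]]
[[278.54103546 140.1232857 ]
 [349.72244218 140.0825948 ]
 [278.06398362 168.38383174]]
[[244.12674861 162.99058658]
 [383.68513911 162.86184078]]
```

View pics/w17a.png

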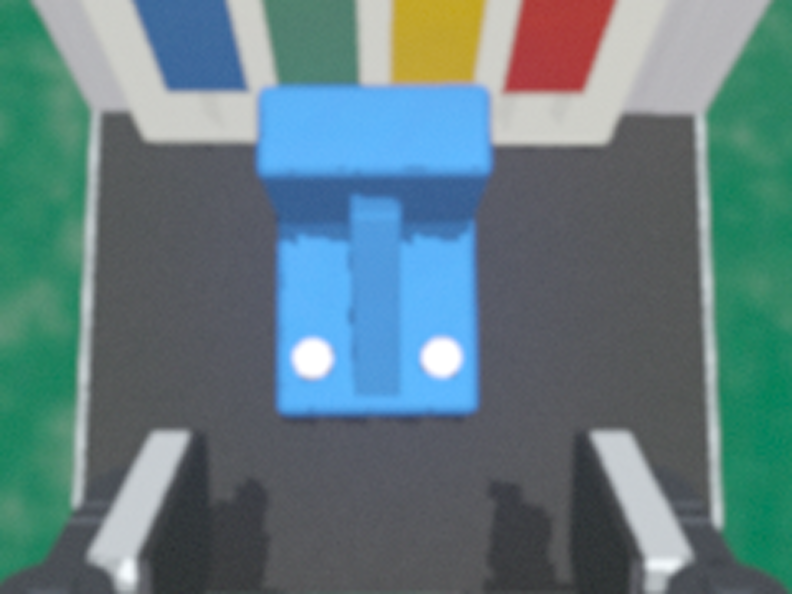

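```bash
python3 - <<'E'
from h import *
from workcell import bot
s=bot.state(); D=np.radians
for tp,a in [((-.105,.11),12),((-.105,.055),12),((-.080,.055),12),((-.07,.055),12)]:
    p,Rm=tcp_from_tip(np.array(tp),D(a),y=.0038,L=.169); print(tp,[v.round(4).tolist() for v in toolrel(s,p,Rm)])
E
```

```text
(-0.105, 0.11) [[0.0029, -0.0009, 0.0198], [0.0025, -0.2259, -0.0016]]
(-0.105, 0.055) [[-0.0203, -0.001, 0.0697], [0.0025, -0.2259, -0.0016]]
(-0.08, 0.055) [[0.0024, -0.0011, 0.0803], [0.0025, -0.2259, -0.0016]]
(-0.07, 0.055) [[0.0115, -0.0011, 0.0845], [0.0025, -0.2259, -0.0016]]
```

Request:
jog_arm:
  increments: [0, -0.001, 0.005, 0.002, -0.12, -0.001, 0.3, 0.003, -0.001, 0.02, 0.002, -0.226, -0.001, 0.3, 0.003, -0.001, 0.02, 0.002, -0.226, -0.001, 0.3, -0.01, -0.001, 0.045, 0.002, -0.226, -0.001, 0.3, -0.02, -0.001, 0.069, 0.002, -0.226, -0.001, 0.3, -0.02, -0.001, 0.069, 0.002, -0.226, -0.001, 0.3, -0.008, -0.001, 0.075, 0.002, -0.226, -0.001, 0.3, 0.002, -0.001, 0.08, 0.002, -0.226, -0.001, 0.3, 0.002, -0.001, 0.08, 0.002, -0.226, -0.001, 0.3]

```text
time: 20.0
ee_pos: [0.5372, 0.0808, 0.2186]
tcp_rot: [-0.081, 0.644, 0.758, 0.068]
contact_force: [-0.1, -0.0, -0.2]
width: 0.0301
```

```bash
sed -i 's/0,L\]/0,.169]/' tip.py; python3 tip.py|head -1; python3 w.py w18
```

```text
tip [-0.07407511  0.00534075] 0.055740850648494655
20.0 [0.53718347 0.08083718 0.21859449] [-0.08148854  0.64399357  0.75760713  0.06828867] [-0.07849761 -0.01562442 -0.20507145] 0.030093443591129542 [ 0.324  0.614 -0.657  1.925  0.228  0.706 -0.247]
```

View pics/w18.png

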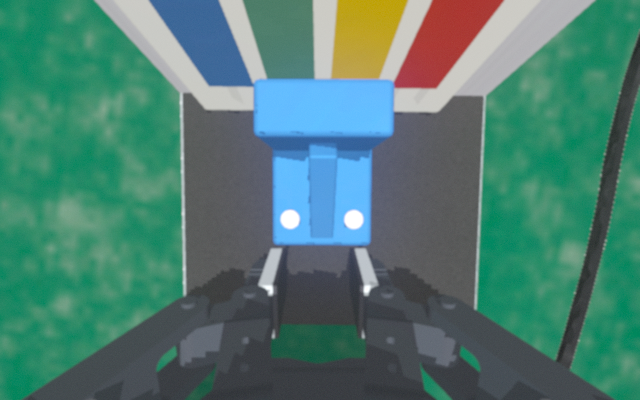

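Request:
jog_arm:
  increments: [0.001, 0, 0.0002, 0, 0, 0, 0.3, 0.002, 0, 0.0004, 0, 0, 0, 0.3, 0.003, 0, 0.0006, 0, 0, 0, 0.3, 0.003, 0, 0.0006, 0, 0, 0, 0.3]

```text
time: 20.45
ee_pos: [0.5373, 0.0812, 0.2179]
tcp_rot: [-0.081, 0.645, 0.757, 0.068]
contact_force: [0.1, -0.2, 0.7]
width: 0.0298
```

```bash
python3 tip.py|head -1
```

```text
tip [-0.07398447  0.00512864] 0.05492904487236999
```

Request:
jog_arm:
  increments: [0.001, 0, 0.0002, 0, 0, 0, 0.3, 0.002, 0, 0.0004, 0, 0, 0, 0.3, 0.002, 0, 0.0004, 0, 0, 0, 0.3]

```text
time: 20.75
ee_pos: [0.537, 0.0832, 0.2178]
tcp_rot: [-0.081, 0.645, 0.757, 0.068]
contact_force: [-0.3, -0.4, 0.1]
width: 0.0301
```

```bash
python3 tip.py|head -1;python3 w.py w19
```

```text
tip [-0.07208019  0.00513335] 0.05486815293866032
20.75 [0.53697558 0.0831504  0.21781367] [-0.08082186  0.6453328   0.75660456  0.0675496 ] [-0.27223505 -0.4071028   0.1140477 ] 0.030100742380367366 [ 0.317  0.614 -0.654  1.926  0.229  0.703 -0.256]
```

View pics/w19.png

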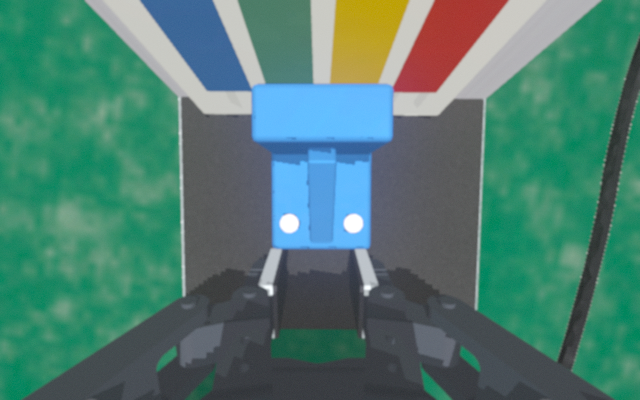

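Request:
jog_arm:
  increments: [0.001, 0, 0.0002, 0, 0, 0, 0.3, 0.002, 0, 0.0004, 0, 0, 0, 0.3, 0.002, 0, 0.0004, 0, 0, 0, 0.3]

```text
time: 21.1
ee_pos: [0.5367, 0.085, 0.2178]
tcp_rot: [-0.081, 0.645, 0.757, 0.067]
contact_force: [0.3, -3.4, -0.3]
width: 0.0299
```

```bash
python3 tip.py|head -1;python3 w.py w20
```

```text
tip [-0.07026425  0.00512146] 0.05487365783238901
21.1 [0.53668956 0.08498803 0.21783161] [-0.08071056  0.6454017   0.75656443  0.06747383] [ 0.31135173 -3.43160118 -0.34864237] 0.029932277809653678 [ 0.313  0.613 -0.653  1.926  0.229  0.702 -0.26 ]
```

View pics/w20.png

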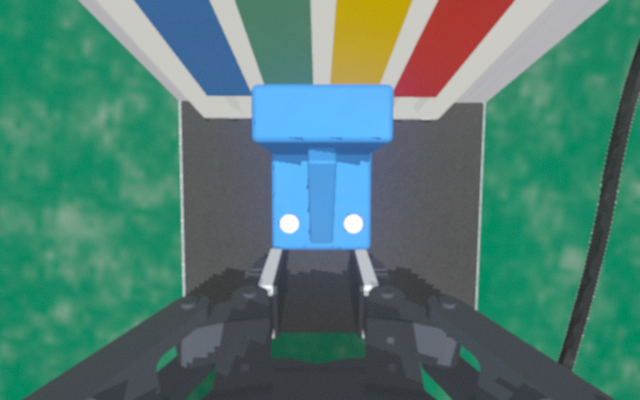

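```bash
cat > gap.py <<'E'
import sys,pickle
from h import *
st,s=pickle.load(open(f'pics/{sys.argv[1]}.pkl','rb')); W=wristcam(s,st)
g=cv2.cvtColor(s['pixels'],cv2.COLOR_BGR2HSV)
m=((g[...,0]>98)&(g[...,0]<115)&(g[...,1]>120)&(g[...,2]>170)).astype(np.uint8)
r0=int(sys.argv[2]); x0,x1=int(sys.argv[3]),int(sys.argv[4])
def edge(c):  # first blue row from r0
    col=m[r0:r0+80,c]; return r0+np.argmax(col)
cols=list(range(x0,x1,10)); print('web edge rows',[edge(c) for c in cols])
cs=[x0,x1]; a=[inv(S1,ray(W,(c,edge(c)),.101)) for c in cs]; print('face in stand',a)
f=float(sys.argv[5]); print('panel foot',inv(S1,ray(W,(220,f),.045)),inv(S1,ray(W,(420,f),.045)))
E
python3 gap.py w20 70 262 382 118.5
```

```text
web edge rows [np.int64(85), np.int64(84), np.int64(84), np.int64(84), np.int64(84), np.int64(84), np.int64(85), np.int64(85), np.int64(85), np.int64(85), np.int64(85), np.int64(85)]
face in stand [array([-0.01108839,  0.02289954]), array([-0.01105212, -0.01353397])]
panel foot [-0.01016604  0.05251038] [-0.01004894 -0.04232293]
```

Request:
jog_arm:
  increments: [0.001, 0, 0.0002, 0, 0, 0, 0.3, 0.0016, 0, 0.0003, 0, 0, 0, 0.3, 0.0016, 0, 0.0003, 0, 0, 0, 0.3]

```text
time: 21.45
ee_pos: [0.5366, 0.0855, 0.2178]
tcp_rot: [-0.08, 0.646, 0.756, 0.067]
contact_force: [-0.6, -8.7, 2.0]
width: 0.03
```

```bash
python3 tip.py|head -1
```

```text
tip [-0.07003795  0.00514035] 0.05477809476993031
```

Request:
jog_arm:
  increments: [-0.02, 0, -0.004, 0, 0, 0, 0.3, -0.04, 0, -0.03, 0, 0.1, 0, 0.6, -0.06, 0, -0.07, 0, 0.22, 0, 1, -0.08, 0, -0.1, 0, 0.34, 0, 1, -0.08, 0, -0.1, 0, 0.45, 0, 1, -0.08, 0, -0.1, 0, 0.49, 0, 1, -0.08, 0, -0.1, 0, 0.49, 0, 1]

```text
time: 22.15
ee_pos: [0.5519, -0.0111, 0.2979]
tcp_rot: [-0.263, 0.61, 0.714, 0.222]
contact_force: [-0.6, -0.6, -0.3]
width: 0.0
```

```bash
python3 w.py w21; python3 - <<'E'
from h import *
from workcell import bot
s=bot.state(); D=np.radians
for tp,a in [((-.03,.13),40),((-.023,.106),40),((-.023,.101),40),((-.023,.096),40)]:
    p,Rm=tcp_from_tip(np.array(tp),D(a),y=.0045,L=.173,off=-.011); print(tp,[v.round(4).tolist() for v in toolrel(s,p,Rm)])
E
```

```text
22.15 [ 0.55185667 -0.01111749  0.29792329] [-0.26301285  0.60984485  0.71386379  0.22206303] [-0.61637054 -0.64146484 -0.32204689] 4.474643713425978e-05 [ 0.803  0.725 -0.972  1.794 -0.143  0.977  0.188]
(-0.03, 0.13) [[0.0427, 0.0005, 0.0735], [-0.0054, -0.003, 0.001]]
(-0.023, 0.106) [[0.0326, 0.0006, 0.0963], [-0.0054, -0.003, 0.001]]
(-0.023, 0.101) [[0.0294, 0.0006, 0.1001], [-0.0054, -0.003, 0.001]]
(-0.023, 0.096) [[0.0261, 0.0006, 0.104], [-0.0054, -0.003, 0.001]]
```

View pics/w21.png

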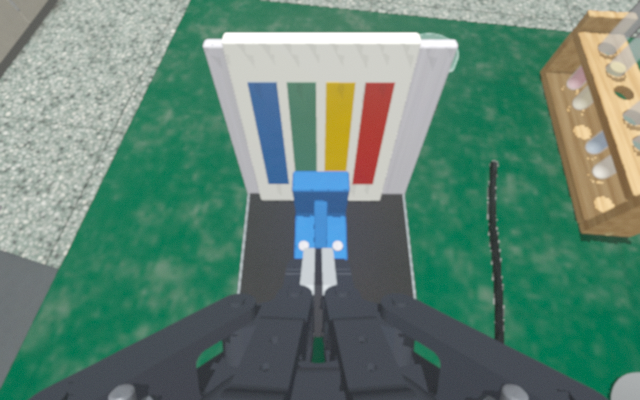

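Request:
jog_arm:
  increments: [0.02, 0, 0.035, -0.005, 0, 0, 1, 0.042, 0, 0.073, -0.005, 0, 0, 1, 0.042, 0, 0.073, -0.005, 0, 0, 1, 0.038, 0, 0.085, -0.005, 0, 0, 1, 0.033, 0, 0.096, -0.005, 0, 0, 1, 0.033, 0, 0.096, -0.005, 0, 0, 1]

```text
time: 22.8
ee_pos: [0.5378, 0.075, 0.245]
tcp_rot: [-0.261, 0.61, 0.714, 0.223]
contact_force: [-0.1, -0.2, 0.1]
width: -0.0001
```

```bash
cat > ptip.py <<'E'
from h import *
from workcell import bot
s=bot.state()
t=s['ee_pos']+Rq(s['tcp_rot'])@np.array([-.011,0,.173]); print('rear tip',inv(S1,t),t[2],'F',s['contact_force'].round(1),s['moment'].round(2))
E
python3 ptip.py; python3 w.py w22
```

```text
rear tip [-0.02327815  0.00527129] 0.10562603308683965 F [-0.1 -0.2  0.1] [-0.66 -0.1   0.03]
22.8 [0.53776177 0.07499786 0.24495674] [-0.26107107  0.61040747  0.71385883  0.22282322] [-0.06973401 -0.18639276  0.11571226] -8.99123916996976e-05 [ 0.658  0.771 -0.952  1.89  -0.141  0.76   0.122]
```

View pics/w22.png

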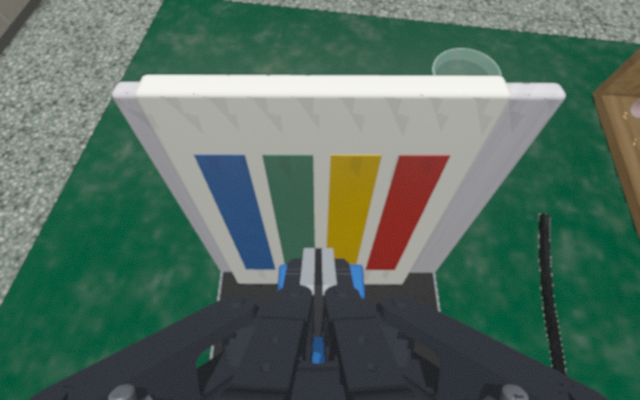

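Request:
jog_arm:
  increments: [-0.0013, 0, 0.0015, 0, 0, 0, 1, -0.0026, 0, 0.0031, 0, 0, 0, 1, -0.0039, 0, 0.0046, 0, 0, 0, 1, -0.0045, 0, 0.0054, 0, 0, 0, 1, -0.0045, 0, 0.0054, 0, 0, 0, 1]

```text
time: 23.35
ee_pos: [0.5383, 0.0749, 0.2397]
tcp_rot: [-0.261, 0.61, 0.714, 0.224]
contact_force: [-0.7, -0.8, -0.6]
width: -0.0
```

```bash
python3 ptip.py
```

```text
rear tip [-0.02339238  0.00432037] 0.1004544232537932 F [-0.7 -0.8 -0.6] [-0.66 -0.08  0.  ]
```

Request:
jog_arm:
  increments: [-0.0007, 0, 0.0008, 0, 0, 0, 1, -0.0013, 0, 0.0015, 0, 0, 0, 1, -0.0019, 0, 0.0023, 0, 0, 0, 1, -0.0019, 0, 0.0023, 0, 0, 0, 1]

```text
time: 23.75
ee_pos: [0.5386, 0.0759, 0.2384]
tcp_rot: [-0.261, 0.61, 0.714, 0.225]
contact_force: [-2.4, -3.3, 14.1]
width: -0.0
```

```bash
python3 ptip.py
```

```text
rear tip [-0.02222634  0.00391497] 0.09928210056034104 F [-2.4 -3.3 14.1] [0.55 0.68 0.42]
```

```bash
python3 ptip.py; python3 w.py w23
```

```text
rear tip [-0.02222634  0.00391497] 0.09928210056034104 F [-2.4 -3.3 14.1] [0.55 0.68 0.42]
23.75 [0.53856664 0.07586991 0.23837873] [-0.26094221  0.60974648  0.71391143  0.22460824] [-2.38047323 -3.30849115 14.07724969] -3.352788125503904e-05 [ 0.653  0.783 -0.948  1.892 -0.137  0.747  0.127]
```

Request:
jog_arm:
  increments: [-0.0006, 0, 0.0008, 0, 0, 0, 1, -0.0006, 0, 0.0008, 0, 0, 0, 1, -0.0006, 0, 0.0008, 0, 0, 0, 1]

```text
time: 24.1
ee_pos: [0.5386, 0.0763, 0.2382]
tcp_rot: [-0.261, 0.609, 0.714, 0.225]
contact_force: [-3.6, -5.0, 21.5]
width: 0.0
```

```bash
python3 ptip.py; python3 w.py w24
```

```text
rear tip [-0.02169938  0.00375343] 0.09922426557002453 F [-3.6 -5.  21.5] [1.3  1.11 0.64]
24.1 [0.53863615 0.07630984 0.23824407] [-0.26111592  0.60949699  0.71395642  0.22494029] [-3.61207572 -4.98700876 21.53906494] 1.9237542640705433e-05 [ 0.653  0.783 -0.948  1.892 -0.137  0.746  0.128]
```

View pics/w24.png

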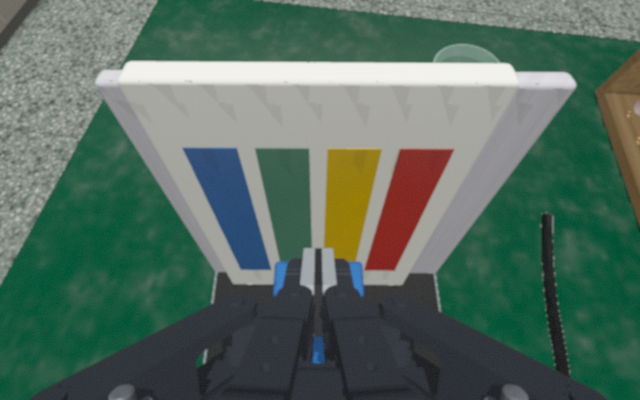

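Request:
jog_arm:
  increments: [0.003, 0, -0.004, 0, 0, 0, 1, 0.006, 0, -0.012, 0, 0, 0, 1, 0.0, 0, -0.04, 0, 0, 0, 1, -0.03, 0, -0.08, 0, -0.1, 0, 1, -0.04, 0, -0.1, 0, -0.2, 0, 1, -0.04, 0, -0.1, 0, -0.26, 0, 1, -0.04, 0, -0.1, 0, -0.26, 0, 1]

```text
time: 24.85
ee_pos: [0.5531, -0.0188, 0.2877]
tcp_rot: [-0.164, 0.634, 0.742, 0.143]
contact_force: [0.2, 1.0, 0.7]
width: 0.0002
```

```bash
python3 w.py w25
```

```text
24.85 [ 0.55311673 -0.0187672   0.28766715] [-0.16422754  0.63416584  0.74195154  0.14272675] [0.22907682 0.96366895 0.67053559] 0.00016920658296268784 [ 0.683  0.622 -0.838  1.819  0.014  0.917  0.087]
```

View pics/w25.png

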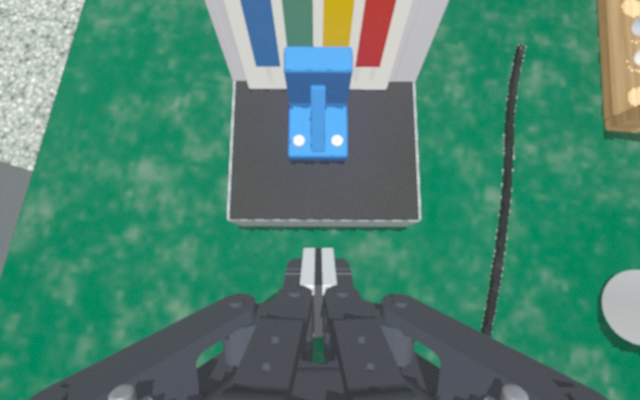

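Request:
jog_arm:
  increments: [-0.05, 0.0, -0.03, 0, 0, 0, 1, -0.1, 0, -0.05, 0, 0, 0, 1, -0.15, 0, -0.06, 0, 0, 0, 1, -0.2, 0, -0.06, 0, 0, 0, 1, -0.25, 0, -0.06, 0, 0, 0, 1, -0.25, 0, -0.06, 0, 0, 0, 1, -0.25, 0, -0.06, 0, 0, 0, 1]

```text
time: 25.6
ee_pos: [0.5912, -0.2695, 0.2313]
tcp_rot: [-0.168, 0.635, 0.74, 0.143]
contact_force: [-0.2, 1.3, 0.5]
width: 0.0001
```

```bash
python3 - <<'E'
from h import *
from workcell import snapshot,finder
for c,sl in [('top',(slice(130,280),slice(130,330))),('side',(slice(90,240),slice(200,400)))]:
    a=snapshot(c)['pixels'];cv2.imwrite(f'pics/{c}9.png',cv2.resize(a[sl],None,fx=4,fy=4,interpolation=cv2.INTER_CUBIC))
    for l in ['beaker','jar','tape_roll']: print(c,l,[(r['xy'],round(r['p'],2)) for r in finder.recognise(c,l)][:1])
E
python3 gap.py w25 30 292 344 90
```

```text
top beaker [([171.6, 183.4], 0.71)]
top jar [([310.5, 145.6], 0.55)]
top tape_roll [([404.8, 145.1], 0.53)]
side beaker []
side jar [([366.3, 196.4], 0.92)]
side tape_roll [([388.1, 275.3], 0.7)]
web edge rows [np.int64(46), np.int64(46), np.int64(47), np.int64(48), np.int64(48), np.int64(48)]
face in stand [array([-0.0112121 ,  0.02090011]), array([-0.01257083, -0.01206467])]
panel foot [-0.01055888  0.08289775] [-0.01047561 -0.07784724]
```

View pics/top9.png

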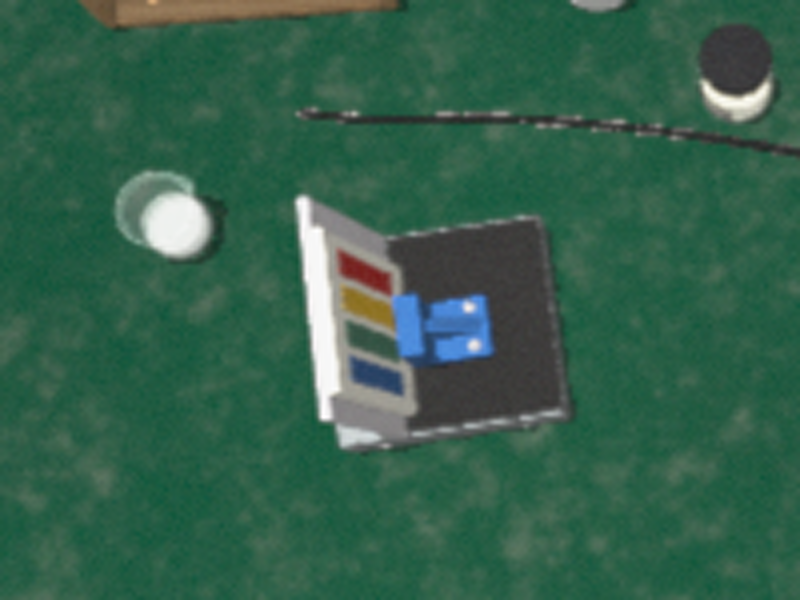

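View pics/side9.png

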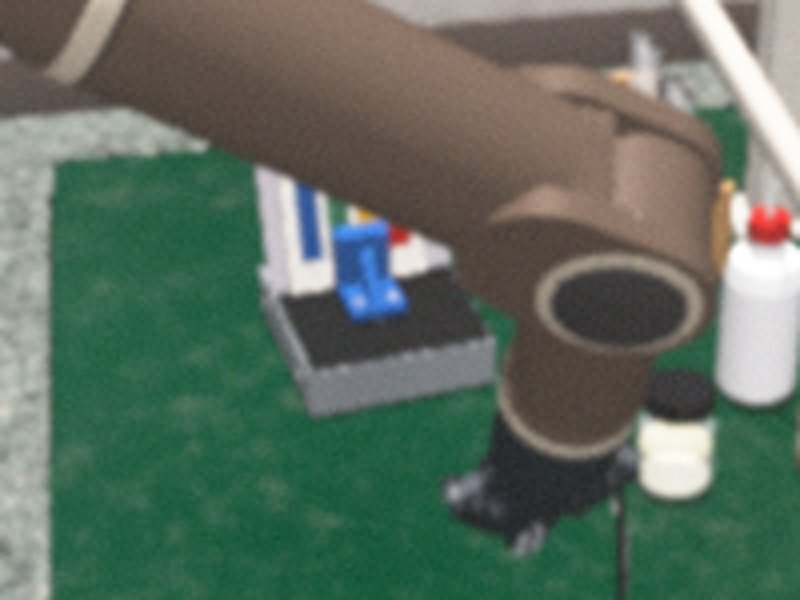

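```bash
python3 - <<'E'
from h import *
import pickle
for n,r in [('w20',(60,260,170,460)),('w25',(30,170,225,425))]:
    st,s=pickle.load(open(f'pics/{n}.pkl','rb'))
    a=s['pixels'][r[0]:r[1],r[2]:r[3]]
    if n=='w25': cv2.imwrite('pics/w25a.png',cv2.resize(a,None,fx=4,fy=4,interpolation=cv2.INTER_CUBIC))
E
```

```text
(no output)
```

View pics/w25a.png

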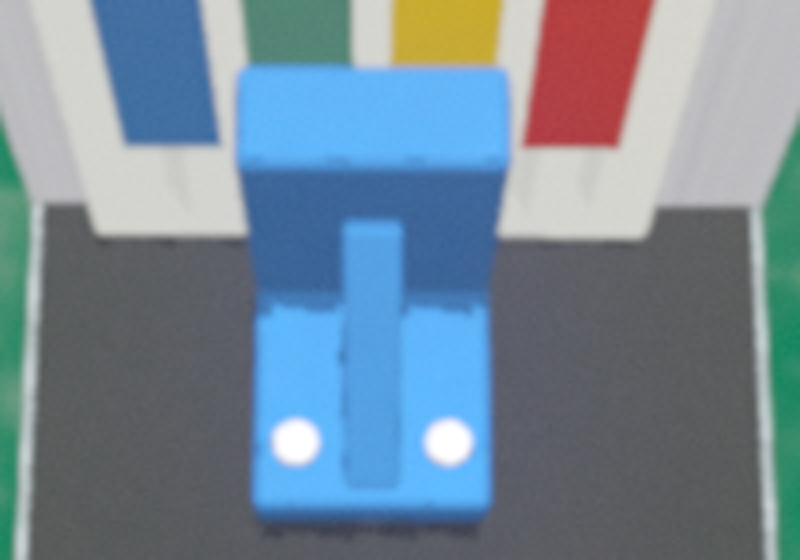

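```bash
python3 - <<'E'
from workcell import bot
print(bot.finish_job())
E
```

```text
the job is handed in; nothing more can be done
None
```

The job is done and handed in at about 26 s of robot time, well inside the 54 s limit.

- **Panel:** I pushed it flat against the fence until it stopped moving under 17 N. I then lifted it from under its near edge and tipped it up, coloured stripes facing outward. I pressed it at the top with 17 N and near the foot with about 44 N (38 N of it sideways). That second push was harder than I meant. It was made with the fingertips, not the gripper body. The panel now leans flat on the fence, and its foot shows about 10 mm before the foot line.
- **Block:** I took the one farthest to the robot's left and set it on the rubber top. The fingertips touched the panel first, which left a gap of about 4 mm, so I let go and slid the block forward from behind until it met the panel at about 9 N.
- **Press check:** I pressed the block's top at 14 N and then 21.5 N. It dropped less than 0.1 mm between the two, so it does not rock.
- **Last pictures:**
  - The block is centred on the panel's foot and square to within about 1°.
  - The two gap readings differ: the last wrist picture gives about 1–2 mm, while the contact push says about 0, all within the 2 mm camera error.
  - The beaker, jar and tape roll are where they started in the top view, within a few pixels. In the last side view the beaker was not detected and I did not compare the tape roll.
  - The gripper is clear of everything.

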